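# Creep the teapot stand into its berth

## Robot

A 7-joint arm with a two-finger parallel gripper is mounted at the origin on the work surface. World frame = base frame: x ahead of the robot, y to its left, z up, the work surface at z = 0. Lengths are in m, angles in rad, forces in N, time in s.
With the tool pointing down it reaches from about 0.4 to 0.85 m from the base axis. Payload 10.4 kg.
Tool frame: the origin (TCP) lies at the centre of the arm's flange, where the gripper is bolted on; the fingertips stand 182 mm ahead of it and the grasp point (between the pads) lies 164 mm ahead of it (r.hold_point_z is the distance from the TCP to the grasp point, in m); z points along the fingers, y is the direction in which the jaws open and shut (so a half turn about z gives the same grasp; the last joint's range is limited). The gripper opens to 87 mm and grips with 3 to 60 N. Pads are 19 mm wide; open, the fingers measure 117 mm over their backs; the gripper's body (75 mm by 190 mm) begins 51 mm behind the grasp point.
Start: joints at [1.316, 0.332, -0.065, 1.46, 0.022, 1.35, -0.088], TCP at [0.144, -0.608, 0.405] pointing down, gripper open.
Joint ranges: [-2.6, 2.6], [-0.5, 2.12], [-1.47, 1.34], [0.16, 2.42], [-1.27, 4.41], [0.06, 2.06], [-2.6, 2.6]. Speed limits (rad/s): [2.22, 2.22, 2.79, 2.79, 3.14, 3.14, 3.14].

## Interface

Orientations are given as a unit quaternion [x, y, z, w].
In Python, from bench import r, cams, job gives the robot as it stands.
- The arm moves only by the tool carry_out, never from a script. Its argument "rows" is a list of rows, each an object with "jaw": the finger opening in m, from 0 to 0.087; "delta_pos": the shift along the tool's x, y, z in m, a list of three; "yaw": the turn about the tool's z in degrees. A call has 1 to 10 rows; each row shifts and turns the commanded pose from where the row before left it, along the tool's axes as they then stand; what a row does not reach is not made up. A row lasts 1/10 s, in which the tool goes at most 50 mm and 8.59 degrees, less where a joint would pass 70% of its speed; a pose out of reach is approached as far as the arm can. A call is refused whole if a number of a shift passes 0.05 or a number of a turn 8.59, either way. A call with a gripper value outside its range is refused whole. The fingers move at their own pace and stop on an object; "grip_force" is the grip in N (left out, the last holds). Time passes only in rows, so rows that do not move let the fingers close. It gives the time, the measured TCP pose, the force and the opening at its end, in the units of the state.
- r.read_state(): the state, without advancing time (a new reading comes with each control period).
- cams.camera(name): name is "side" or "top" or "wrist"; returns a dict with "img" (384x512x3 uint8, blue, green, red), "mtx" (3x3 intrinsics, pixels), "R" (3x3) and "t" (3): a world point X has camera coordinates R X + t. Camera axes: x right, y down, z forward; pixel columns grow to the right and rows downward; lengths in m; the calibration is good to about 2 mm. A picture is of the moment at which its call begins. There is no depth.
- job.close_job(): hands the job in, once; it reports no verdict.
Trained networks look in the newest picture that a camera, given by its name, has taken for a name from the list of things; names that differ only in an ending like _2 or _b are one class to them, and where a whole thing is asked for, a point or a joint stands for the part that bears it (a point fixed in the world has none). Each returns a list of dicts, best first, with "confidence" (0 to 1); they miss things now and then, are a little off and sometimes report something else, mostly with a low value. They report only what shows in the picture. A call takes as long as a camera call. They do not tell look-alikes from the thing itself.
- cams.boxes_of(camera, query): "rect" ([centre column, centre row, width, height] as shares, 0 to 1, of the picture: columns of its width, rows of its height, round what is visible of it).
- cams.outline_of(camera, query): "pixels" (384x512 bool, what is visible of it) and "rect" ([centre column, centre row, width, height] as shares, 0 to 1, of the picture: columns of its width, rows of its height, round what is visible of it).
The state is a dict: "time": time; "joint_positions": joint angles; "joint_vel": joint speeds; "joint_torque": joint torques, N m; "ee_pos": TCP position; "eef_rot": TCP orientation; "ft_force": force on the tool from outside, world axes, zero at the start; "torque": the same for the moment, N m; "width": finger opening in m.
Only numpy, scipy, OpenCV 4.12 (cv2) and the standard library are available. Lean on these libraries where they do the work, as an engineer would, in place of code of your own. Each camera call takes 0.05 s, during which the arm holds its last target.

## Task

Creep the heavy rosewood stand, with the teapot standing on it, forward into the wooden berth by pushing its two near corners in turn a little at a time, until it is fully home and square against the stop; never push harder than 25 N, never let it swing more than 20 degrees out of line with the berth, and do not lift it. Then swing the brass keeper bar fully round behind it to lock it in. Do not touch the teapot, and leave the cup and the jar beside the berth where they are.

Things in the scene. Friction and masses are not known exactly. Their poses are not given: they have to be found in the camera images.
- berth: Fixed pale wooden U-shaped berth, open to the robot; origin on the table; x: the way in, y left. Slick-lined rails 32 mm high, 250 mm apart, straight from x=+27 mm on, flared outward at 30 degrees from x=+27 to -21 mm. Across it a rigid dark steel stop plate is clamped, its face anywhere from x=+65 to +89 mm, not measured: feel for it, push force climbs there (also if the stand wedges)
- stand: dark rosewood block, flat base, 130 mm in x (depth), 240 mm in y, 40 mm high, 0.75 to 1.1 kg, drag on the table 5 to 9 N (more if the pusher bears down); origin under its centre; x is the way it goes in. Home when its far face lies flat on the stop. Starts 75 to 124 mm short, up to 0.12 rad askew. Polished slippery brass plates 50 mm wide, 34 high are the push places at both near corners
- stand_near_left (a point): push place, centre of the brass plate on the stand's near face at its left corner: 90 mm left of the middle, 20 mm above the table
- stand_near_right (a point): same at the right corner, 90 mm right of the middle
- stand_seat (a point): centre of the teapot's place on the stand's top, 22 mm nearer than the stand's middle, 40 mm above its base
- teapot: loose lidded purple-brown clay teapot, 0.22 kg, body 82 mm across, top 113 mm above the table; origin under its centre. Its ring handle reaches 73 mm from its centre towards the robot, about 30 mm beyond the stand's near face, 53 to 95 mm above the table, so the middle of that face is not free; the spout points away from the robot
- keeper (a joint): brass keeper bar right of the berth, on an upright pivot with light friction (1 N at its peg), stays where left: 0 = wide open (pointing outward and towards the robot), 2.2 rad = closed at its end stop, along the berth's y across the right end of the stand's near face. Closes clockwise from above; clears the home stand by 4 to 28 mm
- keeper_pivot (a point): pivot of the keeper bar, 75.5 mm towards the robot and 160 mm right of the berth's origin, 21 mm above the table
- keeper_peg (a point): middle (45 mm above the table) of the black upright peg on the bar, 16 mm thick, from 27 to 63 mm above the table, 75 mm from the pivot; the bar is 13 mm wide, 15 to 27 mm above the table and reaches 92 mm from the pivot
- tea_cup: small brown clay cup, 64 mm across, 45 mm high, left of the berth; origin under its centre; leave alone
- slip_jar: amber glass jar, 72 mm across, 95 mm high, right of the berth; origin under its centre; leave alone
Not all that is in view belongs to the job. Leave any red look-alike of the teapot alone.

How it is judged:
On the way:
1. the stand is home and square against the stop, with the keeper still open (x of stop_c0 in the frame of stand below 0.0745 m and angle between the x axis of stand and the x axis of berth, either way round below 0.022 rad and value of joint keeper below 1.4 rad), for 0.2 s.
At the end, for the whole second after the job is handed in: the stand's far face within 2.5 mm of the stop plate (stop_c0 is the centre of the 14 mm thick plate) and square to the berth within 0.022 rad, the keeper within 0.12 rad of closed, the stand flat on the table, the teapot upright within 25 mm of its place on the stand, all at rest (x of stop_c0 in the frame of stand below 0.0745 m and angle between the x axis of stand and the x axis of berth, either way round below 0.022 rad and value of joint keeper above 2.08 rad and height (world z) of stand below 0.004 m and angle between teapot's own z axis and vertical below 0.1 rad and horizontal distance between teapot and stand_seat below 0.025 m and linear speed of each of stand, teapot below 0.01 m/s); the robot touches nothing.
It fails at once if the robot pushes the stand with more than 25 N (contact force between any of the fingers, the arm and stand above 25 N).
It fails at once if the stand swings more than 0.4 rad (23 degrees) out of line with the berth (angle between the x axis of stand and the x axis of berth, either way round above 0.4 rad).
It fails at once if the stand is lifted or tipped, or the teapot topples (height (world z) of stand above 0.01 m or angle between stand's own z axis and vertical above 0.08 rad or angle between teapot's own z axis and vertical above 0.3 rad).
It fails at once if the robot touches the teapot (contact force between any of the fingers, the arm and teapot above 0.5 N).
It fails at once if the cup or the jar is moved more than 20 mm (distance of any of tea_cup, slip_jar from where it was at the start of the episode above 0.02 m).
It also fails if it takes over 72 s, if anything falls off the work surface, if the arm or the gripper's body presses on something with over 40 N, if the wrist force passes 120 N, or if a joint passes its speed limit or range.

## Working session

There is one attempt and no reset: what is moved stays moved. The work goes in short steps, Python scripts to look and compute and a tool call to move; the robot and the scene stay as the last step left them, time stands still between calls to the robot, and variables do not carry over. Pictures are saved under pics/ and viewed, and the job is handed in when it is done.

Besides the shell and the picture viewer there is one more tool, called after "Request:" as a command line: name --argument value ..., lists and objects as JSON in quotes. carry_out: Moves the arm, as the interface text tells. Its arguments: {"type":"object","properties":{"rows":{"type":"array"},"grip_force":{"type":"number"}},"required":["rows"]}

```bash
mkdir -p pics; ls
python3 - <<'E'
from bench import r,cams,job
import cv2,numpy as np
s=r.read_state()
for k,v in s.items(): print(k,np.round(v,4) if not isinstance(v,(int,float)) else v)
for n in ["side","top"]:
    c=cams.camera(n); cv2.imwrite(f"pics/{n}0.png",c["img"])
    print(n,np.round(c["mtx"],1).tolist(),np.round(c["R"],3).tolist(),np.round(c["t"],3).tolist())
    for q in ["berth","stand","teapot","keeper","keeper_peg","tea_cup","slip_jar","stand_near_left"]:
        print(q,[(round(b["confidence"],2),np.round(np.array(b["rect"])*[512,384,512,384],1).tolist()) for b in cams.boxes_of(n,q)][:3])
print(r.read_state()["time"])
E
```

```text
pics
time 0.0
joint_positions [ 1.3164  0.3329 -0.0647  1.4609  0.0216  1.3499 -0.0885]
joint_vel [ 0.0008 -0.0004 -0.0002 -0.002   0.0034 -0.0004 -0.0007]
joint_torque [-1.10000e-03 -6.23243e+01  2.41000e-02 -3.89910e+01 -6.14000e-02
  3.94000e-02  1.00000e-04]
ee_pos [ 0.1436 -0.6082  0.404 ]
eef_rot [ 9.933e-01  1.157e-01 -1.000e-04 -7.000e-04]
ft_force [ 0.4414  0.4077 -1.0212]
torque [-0.057   0.0149 -0.0147]
width 0.08701318347658389
side [[378.6, 0.0, 257.7], [0.0, 378.6, 191.6], [0.0, 0.0, 1.0]] [[-0.981, -0.191, 0.019], [-0.114, 0.502, -0.857], [0.154, -0.843, -0.515]] [0.497, 0.095, 0.736]
berth [(0.74, [185.3, 198.7, 174.4, 94.8]), (0.18, [254.1, 157.1, 41.5, 18.6])]
stand [(0.56, [212.2, 204.9, 86.2, 77.7])]
teapot [(0.86, [328.9, 164.0, 47.0, 27.7]), (0.82, [226.8, 181.3, 66.1, 41.8]), (0.73, [310.3, 200.3, 40.1, 39.1])]
keeper [(0.73, [254.9, 158.7, 42.1, 18.5])]
keeper_peg [(0.53, [253.2, 157.4, 38.1, 17.6])]
tea_cup [(0.84, [165.5, 267.2, 43.0, 46.2])]
slip_jar [(0.8, [238.7, 137.9, 25.1, 43.7])]
stand_near_left [(0.62, [214.2, 202.5, 89.3, 82.4])]
top [[401.0, 0.0, 257.1], [0.0, 401.0, 195.8], [0.0, 0.0, 1.0]] [[0.015, -1.0, -0.017], [-0.995, -0.013, -0.104], [0.103, 0.018, -0.994]] [-0.006, 0.498, 1.113]
berth [(0.57, [265.5, 144.2, 127.4, 105.6])]
stand [(0.72, [354.6, 159.3, 32.8, 27.6])]
teapot [(0.94, [327.5, 246.3, 35.5, 46.5]), (0.87, [196.2, 253.4, 45.2, 28.6]), (0.6, [255.5, 166.7, 29.5, 52.2])]
keeper [(0.53, [319.4, 177.1, 19.7, 36.9])]
keeper_peg [(0.73, [319.7, 179.0, 22.1, 36.8]), (0.16, [265.4, 145.5, 125.9, 101.4])]
tea_cup [(0.85, [176.3, 154.0, 24.6, 23.8])]
slip_jar [(0.89, [353.6, 159.6, 33.0, 25.9])]
stand_near_left [(0.91, [256.2, 163.9, 83.4, 46.0])]
0.9
```

Run:
```python
import cv2
a=cv2.imread("pics/top0.png");cv2.imwrite("pics/top0z.png",cv2.resize(a[80:280,150:400],None,fx=3,fy=3,interpolation=cv2.INTER_CUBIC))
a=cv2.imread("pics/side0.png");cv2.imwrite("pics/side0z.png",cv2.resize(a[110:310,110:360],None,fx=3,fy=3,interpolation=cv2.INTER_CUBIC))
```

```text
(no output)
```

View pics/top0z.png

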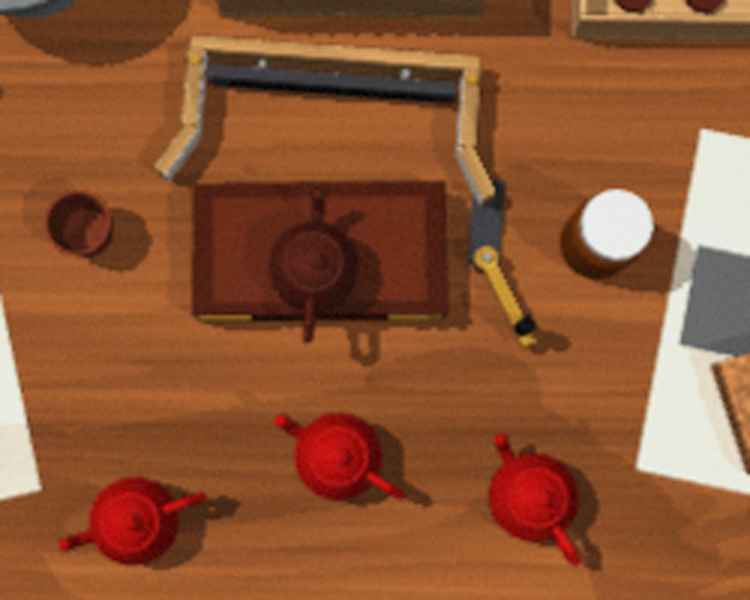

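View pics/side0z.png

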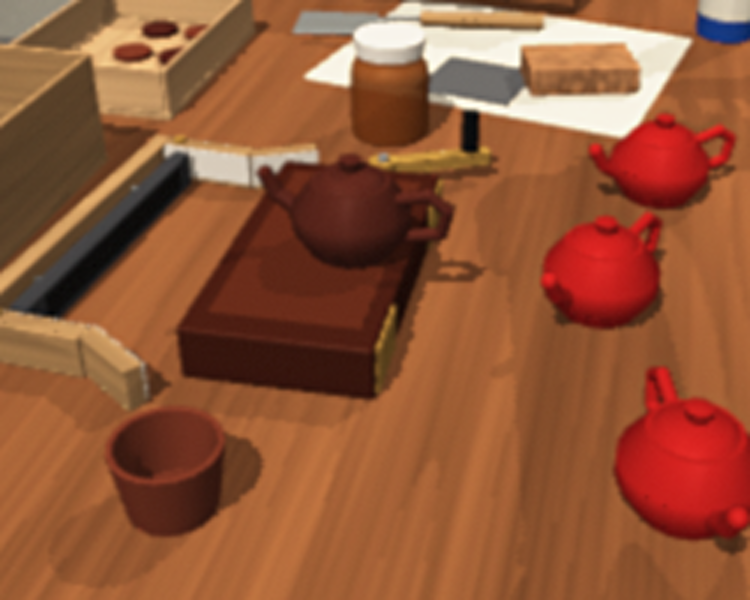

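View pics/top0.png

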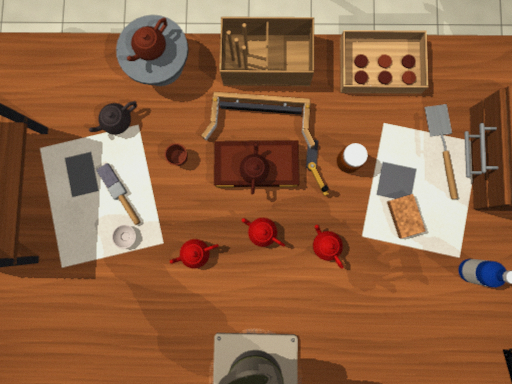

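```bash
cat > h.py <<'E'
import numpy as np,cv2
from bench import r,cams,job
def ray(c,uv,z):
    K,R,t=map(np.array,(c["mtx"],c["R"],c["t"]))
    d=R.T@np.linalg.solve(K,[uv[0],uv[1],1.]); o=-R.T@t
    return (o+d*(z-o[2])/d[2])[:2]
def proj(c,X):
    p=np.array(c["R"])@np.array(X,float)+c["t"]; p=np.array(c["mtx"])@p; return p[:2]/p[2]
def fr(x,y,th,p):
    c,s=np.cos(th),np.sin(th); return np.array([x+c*p[0]-s*p[1],y+s*p[0]+c*p[1],p[2] if len(p)>2 else 0])
def dl(im,c,x,y,th,pts,col,S,o,closed=True):
    P=np.array([(proj(c,fr(x,y,th,p))+0.5-o)*S for p in pts],int)
    cv2.polylines(im,[P],closed,col,1)
E
python3 - <<'E'
from h import *
c=cams.camera("top"); np.savez("top.npz",**c)
z=lambda u,v:(150+u/3-0.33,80+v/3-0.33)
pr=lambda n,p:print(n,np.round(p,4))
for n,u,v,h in [("FL",194,183,.04),("FR",445,182,.04),("NR",446,313,.04),("NL",194,313,.04),("railLin_far",209,65,.032),("railLj",201,127,.032),("railRj",458,150,.032),("railRfar",457,80,.032),("stopL",208,84,.032),("stopR",455,100,.032),("pivot",487,256,.027),("peg",523,324,.063),("lid",315,262,.113),("handleend",308,335,.075),("spout",319,200,.09),("jar",616,225,.095),("cup",78,222,.045),("red1",132,520,.113),("red2",341,456,.113),("red3",539,494,.113),("r1sp",65,545,.09),("r2h",280,420,.09),("r3h",500,440,.09),("r2b",400,493,.08),("r3b",575,560,.08),("r1b",203,497,.08),("flareL",165,177,.032),("flareR",493,195,.032)]:
    pr(n,ray(c,z(u,v),h))
E
```

```text
FL [0.6529 0.1247]
FR [ 0.6564 -0.1133]
NR [ 0.5313 -0.1148]
NL [0.5284 0.1215]
railLin_far [0.7713 0.1143]
railLj [0.7098 0.1205]
railRj [ 0.6897 -0.1263]
railRfar [ 0.7586 -0.1251]
stopL [0.7524 0.1148]
stopR [ 0.7388 -0.1232]
pivot [ 0.5883 -0.1546]
peg [ 0.519  -0.1832]
lid [0.5653 0.0067]
handleend [0.5049 0.013 ]
spout [0.6262 0.0046]
jar [ 0.6052 -0.2616]
cup [0.613  0.2329]
red1 [0.3379 0.1612]
red2 [ 0.3955 -0.0184]
red3 [ 0.3655 -0.1892]
r1sp [0.3142 0.2237]
r2h [0.4269 0.0362]
r3h [ 0.412  -0.1587]
r2b [ 0.364  -0.0713]
r3b [ 0.3077 -0.2259]
r1b [0.3578 0.1041]
flareL [0.6604 0.1538]
flareR [ 0.6463 -0.1597]
```

```bash
cat >> h.py <<'E'
def overlay(c,b,st,fn,o=(190,75),S=6,w=130,hh=100,stop=None):
    o=np.array(o,float); im=cv2.resize(c["img"][int(o[1]):int(o[1])+hh,int(o[0]):int(o[0])+w],None,fx=S,fy=S,interpolation=cv2.INTER_CUBIC)
    for s in (1,-1):
        dl(im,c,*b,[(-.021,s*(.125+.048*np.tan(np.pi/6)),.032),(.027,s*.125,.032),(.09,s*.125,.032)],(0,255,0),S,o,False)
    dl(im,c,*b,[(-.0755,-.16,.027),(-.0755+.0001,-.163,.027)],(255,255,0),S,o)
    if stop: dl(im,c,*b,[(stop,-.125,.032),(stop,.125,.032)],(255,0,255),S,o)
    dl(im,c,*st,[(.065,.12,.04),(.065,-.12,.04),(-.065,-.12,.04),(-.065,.12,.04)],(255,255,255),S,o)
    dl(im,c,*st,[(-.065,-.12,0),(-.065,.12,0)],(255,200,0),S,o)
    cv2.imwrite(fn,im)
E
python3 - <<'E'
from h import *
c=dict(np.load("top.npz"))
overlay(c,(.673,-.001,-.06),(.592,.0045,.013),"pics/ov1.png",stop=.072)
E
```

```text
(no output)
```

View pics/ov1.png

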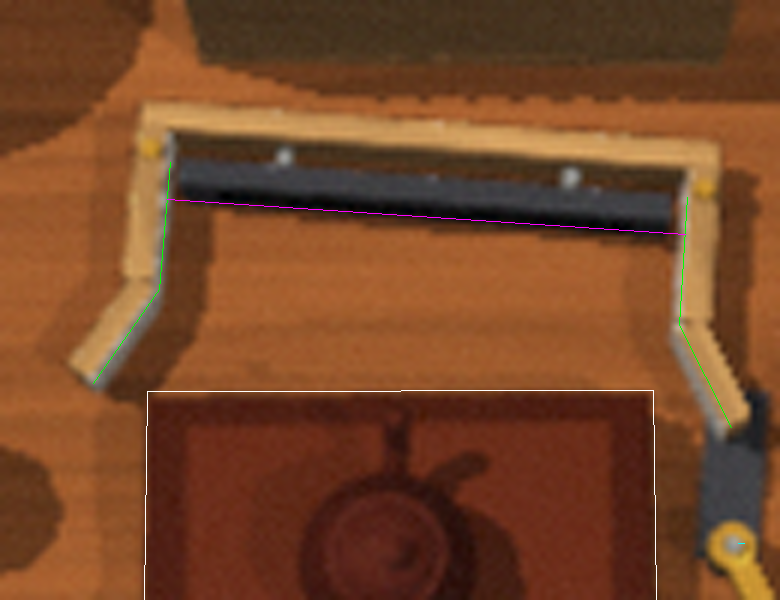

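```bash
cat >> h.py <<'E'
import json
def pose():
    s=r.read_state(); q=s["eef_rot"]; a=2*np.arctan2(q[1],q[0]) if abs(q[0])+abs(q[1])>1 else 0
    from scipy.spatial.transform import Rotation as Ro
    M=Ro.from_quat(q).as_matrix(); return np.array(s["ee_pos"]),np.arctan2(M[1,1],M[0,1]),s,M
def plan(p,a,tgt,a2,n,jaw=0):
    p=np.array(p,float);tgt=np.array(tgt,float);d=(tgt-p)/n; da=(a2-a)/n; out=[]
    for i in range(n):
        ay=a+da*i; y=np.array([np.cos(ay),np.sin(ay)]); x=np.array([-y[1],y[0]])
        out.append({"jaw":jaw,"delta_pos":[round(float(x@d[:2]),4),round(float(y@d[:2]),4),round(float(-d[2]),4)],"yaw":round(float(-np.degrees(da)),2)})
    print(json.dumps(out)); return tgt,a2
E
python3 - <<'E'
from h import *
p,a,s,M=pose(); print(p,a,s["time"])
p,a=plan(p,a,(.45,-.35,.404),-.06,9)
plan(p,a,(.505,.10,.36),-.06,10)
E
```

```text
[ 0.14358623 -0.60828388  0.40476614] -1.339048468957441 0.95
[{"jaw": 0, "delta_pos": [0.0397, -0.0201, 0.0001], "yaw": -8.14}, {"jaw": 0, "delta_pos": [0.0422, -0.0143, 0.0001], "yaw": -8.14}, {"jaw": 0, "delta_pos": [0.0438, -0.0082, 0.0001], "yaw": -8.14}, {"jaw": 0, "delta_pos": [0.0445, -0.0019, 0.0001], "yaw": -8.14}, {"jaw": 0, "delta_pos": [0.0443, 0.0044, 0.0001], "yaw": -8.14}, {"jaw": 0, "delta_pos": [0.0432, 0.0107, 0.0001], "yaw": -8.14}, {"jaw": 0, "delta_pos": [0.0413, 0.0167, 0.0001], "yaw": -8.14}, {"jaw": 0, "delta_pos": [0.0385, 0.0224, 0.0001], "yaw": -8.14}, {"jaw": 0, "delta_pos": [0.0349, 0.0276, 0.0001], "yaw": -8.14}]
[{"jaw": 0, "delta_pos": [0.0452, 0.0028, 0.0044], "yaw": -0.0}, {"jaw": 0, "delta_pos": [0.0452, 0.0028, 0.0044], "yaw": -0.0}, {"jaw": 0, "delta_pos": [0.0452, 0.0028, 0.0044], "yaw": -0.0}, {"jaw": 0, "delta_pos": [0.0452, 0.0028, 0.0044], "yaw": -0.0}, {"jaw": 0, "delta_pos": [0.0452, 0.0028, 0.0044], "yaw": -0.0}, {"jaw": 0, "delta_pos": [0.0452, 0.0028, 0.0044], "yaw": -0.0}, {"jaw": 0, "delta_pos": [0.0452, 0.0028, 0.0044], "yaw": -0.0}, {"jaw": 0, "delta_pos": [0.0452, 0.0028, 0.0044], "yaw": -0.0}, {"jaw": 0, "delta_pos": [0.0452, 0.0028, 0.0044], "yaw": -0.0}, {"jaw": 0, "delta_pos": [0.0452, 0.0028, 0.0044], "yaw": -0.0}]
```

Request:
carry_out --rows '[{"jaw":0,"delta_pos":[0.04,-0.02,0],"yaw":-8.14},{"jaw":0,"delta_pos":[0.042,-0.014,0],"yaw":-8.14},{"jaw":0,"delta_pos":[0.044,-0.008,0],"yaw":-8.14},{"jaw":0,"delta_pos":[0.0445,-0.002,0],"yaw":-8.14},{"jaw":0,"delta_pos":[0.044,0.0045,0],"yaw":-8.14},{"jaw":0,"delta_pos":[0.043,0.011,0],"yaw":-8.14},{"jaw":0,"delta_pos":[0.041,0.017,0],"yaw":-8.14},{"jaw":0,"delta_pos":[0.0385,0.022,0],"yaw":-8.14},{"jaw":0,"delta_pos":[0.035,0.0275,0],"yaw":-8.14}]' --grip_force 20

```text
time: 1.85
ee_pos: [0.4513, -0.3499, 0.4051]
eef_rot: [0.726, 0.687, -0.0, 0.0]
ft_force: [1.2, -1.4, 0.4]
width: 0.023
```

Run:
```python
from h import *
p,a,s,M=pose(); print(p,a,s["time"],s["width"],np.round(M,3).tolist(),np.round(s["ft_force"],2))
plan(p,a,(.505,.10,.36),-.06,10)
```

```text
[ 0.45126984 -0.34986092  0.40505903] -0.05474548368509146 1.85 0.022950129855295272 [[0.055, 0.999, 0.0], [0.999, -0.055, -0.001], [-0.001, 0.0, -1.0]] [ 1.22 -1.4   0.39]
[{"jaw": 0, "delta_pos": [0.0452, 0.0029, 0.0045], "yaw": 0.03}, {"jaw": 0, "delta_pos": [0.0452, 0.0029, 0.0045], "yaw": 0.03}, {"jaw": 0, "delta_pos": [0.0452, 0.0029, 0.0045], "yaw": 0.03}, {"jaw": 0, "delta_pos": [0.0452, 0.0028, 0.0045], "yaw": 0.03}, {"jaw": 0, "delta_pos": [0.0452, 0.0028, 0.0045], "yaw": 0.03}, {"jaw": 0, "delta_pos": [0.0452, 0.0028, 0.0045], "yaw": 0.03}, {"jaw": 0, "delta_pos": [0.0452, 0.0028, 0.0045], "yaw": 0.03}, {"jaw": 0, "delta_pos": [0.0452, 0.0027, 0.0045], "yaw": 0.03}, {"jaw": 0, "delta_pos": [0.0452, 0.0027, 0.0045], "yaw": 0.03}, {"jaw": 0, "delta_pos": [0.0452, 0.0027, 0.0045], "yaw": 0.03}]
```

Request:
carry_out --rows '[{"jaw":0,"delta_pos":[0.0452,0.0024,0.0045],"yaw":0.03},{"jaw":0,"delta_pos":[0.0452,0.0024,0.0045],"yaw":0.03},{"jaw":0,"delta_pos":[0.0452,0.0024,0.0045],"yaw":0.03},{"jaw":0,"delta_pos":[0.0452,0.0024,0.0045],"yaw":0.03},{"jaw":0,"delta_pos":[0.0452,0.0024,0.0045],"yaw":0.03},{"jaw":0,"delta_pos":[0.0452,0.0024,0.0045],"yaw":0.03},{"jaw":0,"delta_pos":[0.0452,0.0024,0.0045],"yaw":0.03},{"jaw":0,"delta_pos":[0.0452,0.0024,0.0045],"yaw":0.03},{"jaw":0,"delta_pos":[0.0452,0.0024,0.0045],"yaw":0.03},{"jaw":0,"delta_pos":[0.0432,0.0024,0.0045],"yaw":0.03}]'

```text
time: 2.85
ee_pos: [0.5022, 0.0983, 0.3599]
eef_rot: [0.73, 0.683, 0.0, 0.0]
ft_force: [0.4, -0.3, 0.1]
width: 0.0002
```

Run:
```python
from h import *
p,a,s,M=pose(); print(p,a,s["time"],s["width"],np.round(s["ft_force"],2))
c=cams.camera("top"); cv2.imwrite("pics/t1.png",cv2.resize(c["img"][60:280,140:400],None,fx=3,fy=3))
c=cams.camera("wrist"); cv2.imwrite("pics/w1.png",c["img"])
```

```text
[0.50219858 0.09830521 0.35993919] -0.0657588050223366 2.85 0.00018008326636272538 [ 0.35 -0.29  0.15]
```

View pics/t1.png

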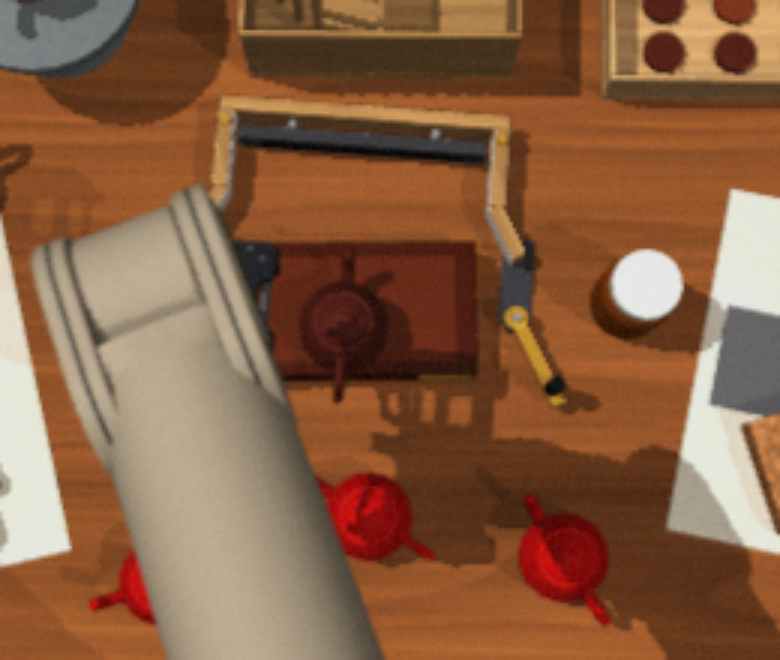

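View pics/w1.png

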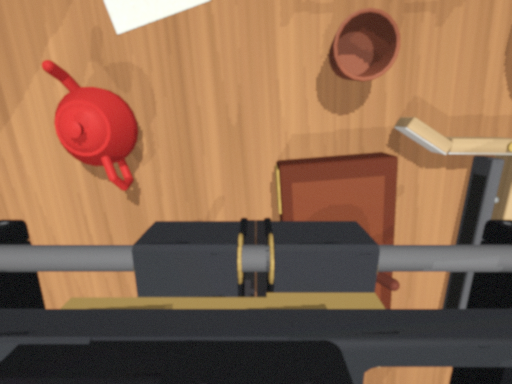

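Request:
carry_out --rows '[{"jaw":0,"delta_pos":[0,-0.003,0.045],"yaw":0},{"jaw":0,"delta_pos":[0,0,0.045],"yaw":0},{"jaw":0,"delta_pos":[0,0,0.04],"yaw":0},{"jaw":0,"delta_pos":[0,0,0.03],"yaw":0},{"jaw":0,"delta_pos":[0,0,0],"yaw":0}]'

```text
time: 3.45
ee_pos: [0.4978, 0.0958, 0.1964]
eef_rot: [0.73, 0.684, -0.003, -0.002]
ft_force: [-0.7, -0.7, 0.7]
width: 0.0003
```

Run:
```python
from h import *
p,a,s,M=pose(); print(p,a,s["time"],s["width"],np.round(s["ft_force"],2))
c=cams.camera("side"); cv2.imwrite("pics/s2.png",cv2.resize(c["img"][60:260,130:390],None,fx=3,fy=3))
```

```text
[0.49777116 0.0958367  0.19639194] -0.06563311548870725 3.45 0.00032934693830954107 [-0.69 -0.74  0.66]
```

View pics/s2.png

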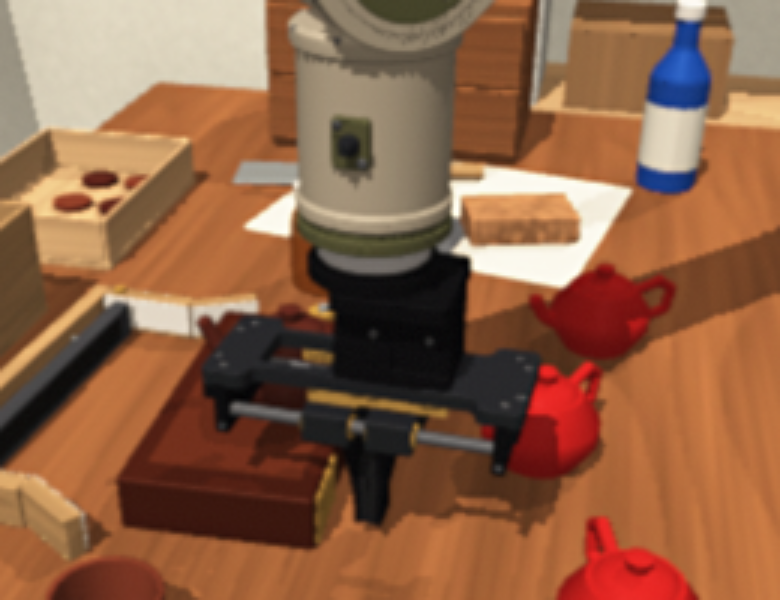

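Request:
carry_out --rows '[{"jaw":0,"delta_pos":[0.001,0.003,-0.004],"yaw":0},{"jaw":0,"delta_pos":[0,0.003,0],"yaw":0},{"jaw":0,"delta_pos":[0,0.003,0],"yaw":0},{"jaw":0,"delta_pos":[0,0.003,0],"yaw":0},{"jaw":0,"delta_pos":[0,0.003,0],"yaw":0},{"jaw":0,"delta_pos":[0,0.003,0],"yaw":0}]'

```text
time: 4.1
ee_pos: [0.5172, 0.0965, 0.2037]
eef_rot: [0.73, 0.684, -0.001, -0.0]
ft_force: [-6.0, 0.9, 1.9]
width: 0.0004
```

Request:
carry_out --rows '[{"jaw":0,"delta_pos":[0,0.003,0.001],"yaw":0},{"jaw":0,"delta_pos":[0,0.003,0.001],"yaw":0},{"jaw":0,"delta_pos":[0,0.003,0.001],"yaw":0},{"jaw":0,"delta_pos":[0,0.003,0],"yaw":0}]'

```text
time: 4.5
ee_pos: [0.5286, 0.0962, 0.2001]
eef_rot: [0.73, 0.684, -0.001, -0.001]
ft_force: [-4.3, 1.6, 1.0]
width: 0.0007
```

Run:
```python
from h import *
p,a,s,M=pose(); print(p,a,s["time"],np.round(s["ft_force"],2))
c=cams.camera("top"); cv2.imwrite("pics/t3.png",cv2.resize(c["img"][80:220,180:340],None,fx=5,fy=4.2857))
```

```text
[0.52861979 0.09618136 0.20007415] -0.0646791829493223 4.5 [-4.31  1.59  1.03]
```

View pics/t3.png

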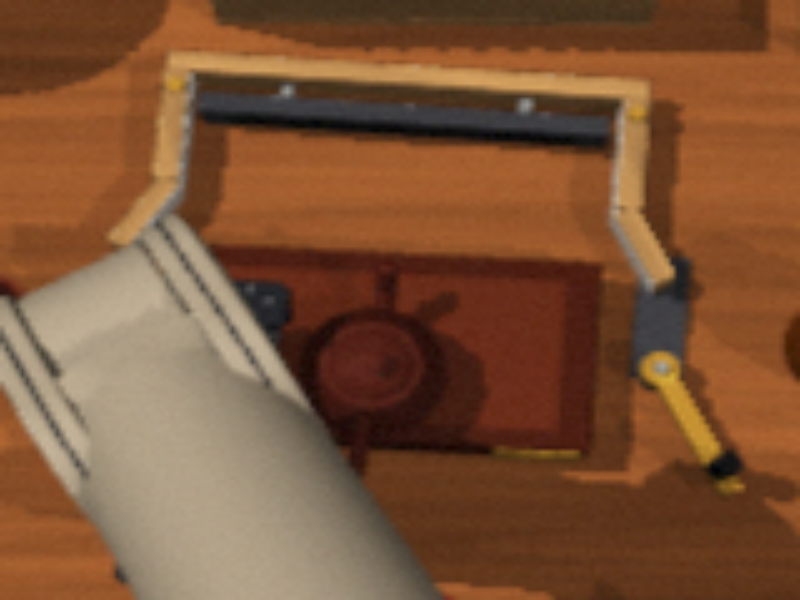

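Run:
```python
from h import *
c=cams.camera("top")
overlay(c,(.673,-.001,-.06),(.602,.002,-.05),"pics/ov2.png",stop=.072,o=(190,95))
```

```text
(no output)
```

View pics/ov2.png

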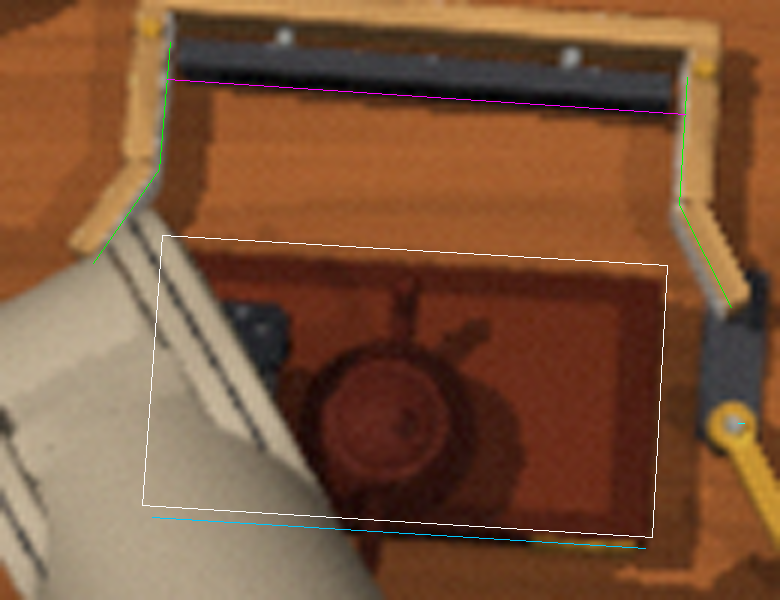

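Request:
carry_out --rows '[{"jaw":0,"delta_pos":[0,-0.007,-0.02],"yaw":0},{"jaw":0,"delta_pos":[0,0,-0.045],"yaw":0},{"jaw":0,"delta_pos":[0,0,-0.045],"yaw":0},{"jaw":0,"delta_pos":[-0.047,0,0],"yaw":0},{"jaw":0,"delta_pos":[-0.047,0,0],"yaw":0},{"jaw":0,"delta_pos":[-0.047,0,0],"yaw":0},{"jaw":0,"delta_pos":[-0.047,0,0],"yaw":0},{"jaw":0,"delta_pos":[0,0,0.04],"yaw":0},{"jaw":0,"delta_pos":[0,0,0.04],"yaw":0},{"jaw":0,"delta_pos":[0,0,0.03],"yaw":0}]'

```text
time: 5.6
ee_pos: [0.5096, -0.0923, 0.1989]
eef_rot: [0.73, 0.683, -0.0, -0.0]
ft_force: [1.0, -0.5, -0.1]
width: 0.0002
```

Run:
```python
from h import *
c=cams.camera("top")
p,a,s,M=pose(); print(p,a,s["time"],np.round(s["ft_force"],2))
overlay(c,(.673,-.001,-.06),(.597,.002,-.053),"pics/ov3.png",stop=.072,o=(190,95))
```

```text
[ 0.5079184  -0.09193239  0.19488175] -0.06632735100834208 5.65 [-4.91 -0.49 -4.12]
```

View pics/ov3.png

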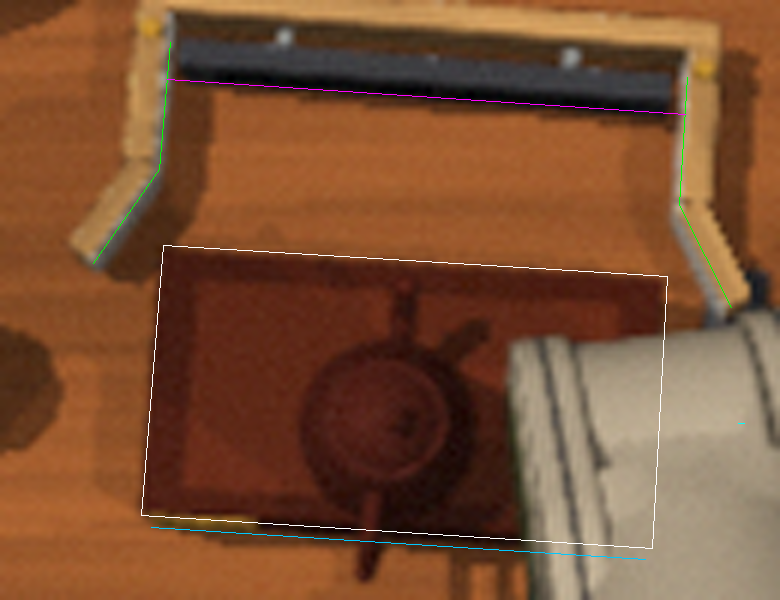

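Request:
carry_out --rows '[{"jaw":0,"delta_pos":[0,0.003,0],"yaw":0},{"jaw":0,"delta_pos":[0,0.003,0],"yaw":0},{"jaw":0,"delta_pos":[0,0.003,0],"yaw":0},{"jaw":0,"delta_pos":[0,0.003,0],"yaw":0},{"jaw":0,"delta_pos":[0,0.003,0],"yaw":0},{"jaw":0,"delta_pos":[0,0.003,0],"yaw":0},{"jaw":0,"delta_pos":[0,0.003,0],"yaw":0},{"jaw":0,"delta_pos":[0,0,0],"yaw":0}]'

```text
time: 6.45
ee_pos: [0.5312, -0.0934, 0.2015]
eef_rot: [0.73, 0.683, -0.0, 0.0]
ft_force: [-3.2, -1.5, 1.0]
width: 0.0007
```

Run:
```python
from h import *
c=cams.camera("top")
p,a,s,M=pose(); print(p,a,s["time"],np.round(s["ft_force"],2))
overlay(c,(.673,-.001,-.06),(.601,.002,.02),"pics/ov4.png",stop=.072,o=(190,95))
```

```text
[ 0.53111149 -0.09328182  0.20143588] -0.06604620977792043 6.5 [-3.53 -1.42 -0.21]
```

View pics/ov4.png

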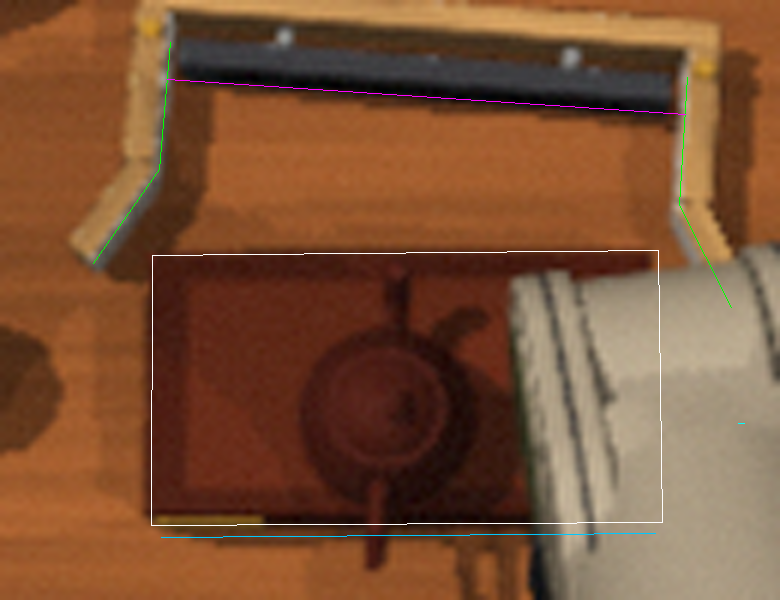

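Request:
carry_out --rows '[{"jaw":0,"delta_pos":[0,-0.007,-0.02],"yaw":0},{"jaw":0,"delta_pos":[0,-0.005,-0.045],"yaw":0},{"jaw":0,"delta_pos":[0,0,-0.045],"yaw":0},{"jaw":0,"delta_pos":[0.048,-0.003,0],"yaw":0},{"jaw":0,"delta_pos":[0.048,-0.003,0],"yaw":0},{"jaw":0,"delta_pos":[0.048,-0.003,0],"yaw":0},{"jaw":0,"delta_pos":[0.048,-0.003,0],"yaw":0},{"jaw":0,"delta_pos":[0,0,0.04],"yaw":0},{"jaw":0,"delta_pos":[0,0,0.04],"yaw":0},{"jaw":0,"delta_pos":[0,0,0.03],"yaw":0}]'

```text
time: 7.5
ee_pos: [0.5196, 0.1009, 0.1996]
eef_rot: [0.73, 0.684, 0.001, 0.0]
ft_force: [0.2, -0.8, -0.3]
width: 0.0004
```

Request:
carry_out --rows '[{"jaw":0,"delta_pos":[0,0.002,0],"yaw":0},{"jaw":0,"delta_pos":[0,0.004,0],"yaw":0},{"jaw":0,"delta_pos":[0,0.004,0],"yaw":0},{"jaw":0,"delta_pos":[0,0.004,0],"yaw":0},{"jaw":0,"delta_pos":[0,0.004,0],"yaw":0},{"jaw":0,"delta_pos":[0,0.004,0],"yaw":0},{"jaw":0,"delta_pos":[0,0.004,0],"yaw":0},{"jaw":0,"delta_pos":[0,0.004,0],"yaw":0},{"jaw":0,"delta_pos":[0,0.002,0],"yaw":0}]'

```text
time: 8.4
ee_pos: [0.5519, 0.0987, 0.2019]
eef_rot: [0.73, 0.684, 0.0, -0.0]
ft_force: [-5.4, 2.7, 1.9]
width: 0.0003
```

Run:
```python
from h import *
c=cams.camera("top")
p,a,s,M=pose(); print(p,a,s["time"],np.round(s["ft_force"],2))
overlay(c,(.673,-.001,-.06),(.611,.002,-.11),"pics/ov5.png",stop=.072,o=(190,95))
```

```text
[0.55204743 0.09868074 0.20191562] -0.0655767961646866 8.45 [-4.33  1.15  0.46]
```

View pics/ov5.png

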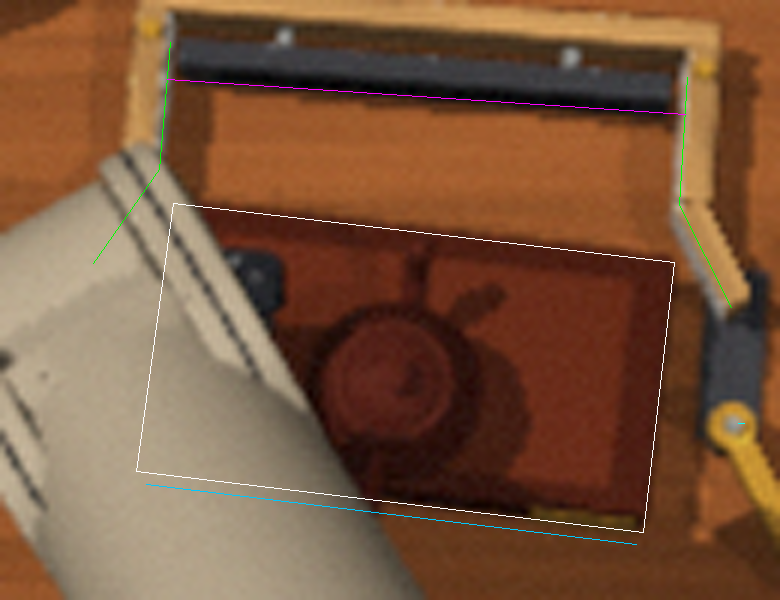

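Request:
carry_out --rows '[{"jaw":0,"delta_pos":[0,-0.007,-0.02],"yaw":0},{"jaw":0,"delta_pos":[0,-0.003,-0.045],"yaw":0},{"jaw":0,"delta_pos":[0,0,-0.045],"yaw":0},{"jaw":0,"delta_pos":[-0.048,-0.002,0],"yaw":0},{"jaw":0,"delta_pos":[-0.048,-0.002,0],"yaw":0},{"jaw":0,"delta_pos":[-0.048,-0.002,0],"yaw":0},{"jaw":0,"delta_pos":[-0.048,0,0],"yaw":0},{"jaw":0,"delta_pos":[0,0,0.04],"yaw":0},{"jaw":0,"delta_pos":[0,0,0.04],"yaw":0},{"jaw":0,"delta_pos":[0,0,0.03],"yaw":0}]'

```text
time: 9.45
ee_pos: [0.5232, -0.0934, 0.2003]
eef_rot: [0.73, 0.683, 0.0, 0.001]
ft_force: [0.7, -0.9, 0.4]
width: 0.0004
```

Request:
carry_out --rows '[{"jaw":0,"delta_pos":[0,0.002,0],"yaw":0},{"jaw":0,"delta_pos":[0,0.004,0],"yaw":0},{"jaw":0,"delta_pos":[0,0.004,0],"yaw":0},{"jaw":0,"delta_pos":[0,0.004,0],"yaw":0},{"jaw":0,"delta_pos":[0,0.004,0],"yaw":0},{"jaw":0,"delta_pos":[0,0.004,0],"yaw":0},{"jaw":0,"delta_pos":[0,0.004,0],"yaw":0},{"jaw":0,"delta_pos":[0,0.002,0],"yaw":0}]'

```text
time: 10.25
ee_pos: [0.5513, -0.0947, 0.2017]
eef_rot: [0.73, 0.683, -0.0, 0.0]
ft_force: [-5.6, -2.1, 1.6]
width: 0.0005
```

Run:
```python
from h import *
c=cams.camera("top")
p,a,s,M=pose(); print(p,a,s["time"],np.round(s["ft_force"],2))
overlay(c,(.673,-.001,-.06),(.622,.002,.02),"pics/ov6.png",stop=.072,o=(190,95))
```

```text
[ 0.55144229 -0.09467747  0.2016271 ] -0.06602180714527091 10.3 [-4.97 -1.83  1.34]
```

View pics/ov6.png

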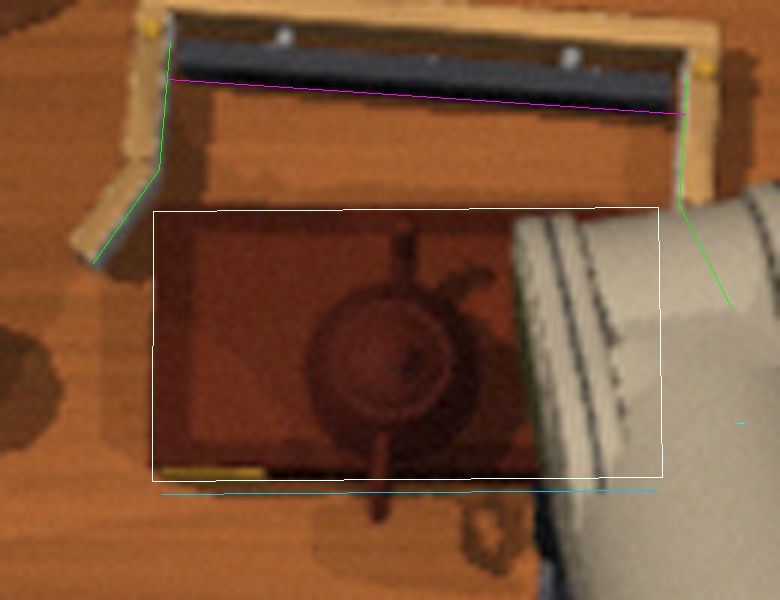

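Request:
carry_out --rows '[{"jaw":0,"delta_pos":[0,-0.007,-0.02],"yaw":0},{"jaw":0,"delta_pos":[0,-0.005,-0.045],"yaw":0},{"jaw":0,"delta_pos":[0,0,-0.045],"yaw":0},{"jaw":0,"delta_pos":[0.048,-0.003,0],"yaw":0},{"jaw":0,"delta_pos":[0.048,-0.003,0],"yaw":0},{"jaw":0,"delta_pos":[0.048,-0.003,0],"yaw":0},{"jaw":0,"delta_pos":[0.048,0,0],"yaw":0},{"jaw":0,"delta_pos":[0,0,0.04],"yaw":0},{"jaw":0,"delta_pos":[0,0,0.04],"yaw":0},{"jaw":0,"delta_pos":[0,0,0.03],"yaw":0}]'

```text
time: 11.3
ee_pos: [0.5428, 0.0995, 0.1998]
eef_rot: [0.73, 0.684, 0.001, 0.0]
ft_force: [0.8, 0.1, 0.1]
width: 0.0002
```

Request:
carry_out --rows '[{"jaw":0,"delta_pos":[0,0.002,0],"yaw":0},{"jaw":0,"delta_pos":[0,0.004,0],"yaw":0},{"jaw":0,"delta_pos":[0,0.004,0],"yaw":0},{"jaw":0,"delta_pos":[0,0.004,0],"yaw":0},{"jaw":0,"delta_pos":[0,0.004,0],"yaw":0},{"jaw":0,"delta_pos":[0,0.004,0],"yaw":0},{"jaw":0,"delta_pos":[0,0.003,0],"yaw":0},{"jaw":0,"delta_pos":[0,0.002,0],"yaw":0}]'

```text
time: 12.1
ee_pos: [0.5697, 0.0978, 0.2021]
eef_rot: [0.73, 0.684, 0.0, -0.0]
ft_force: [-5.4, 3.7, 1.1]
width: 0.0004
```

Run:
```python
from h import *
c=cams.camera("top")
p,a,s,M=pose(); print(p,a,s["time"],np.round(s["ft_force"],2))
overlay(c,(.673,-.001,-.06),(.635,.002,-.09),"pics/ov7.png",stop=.072,o=(190,95))
```

```text
[0.56998135 0.09770622 0.20213555] -0.06532386842680916 12.15 [-3.92  2.75 -0.48]
```

View pics/ov7.png

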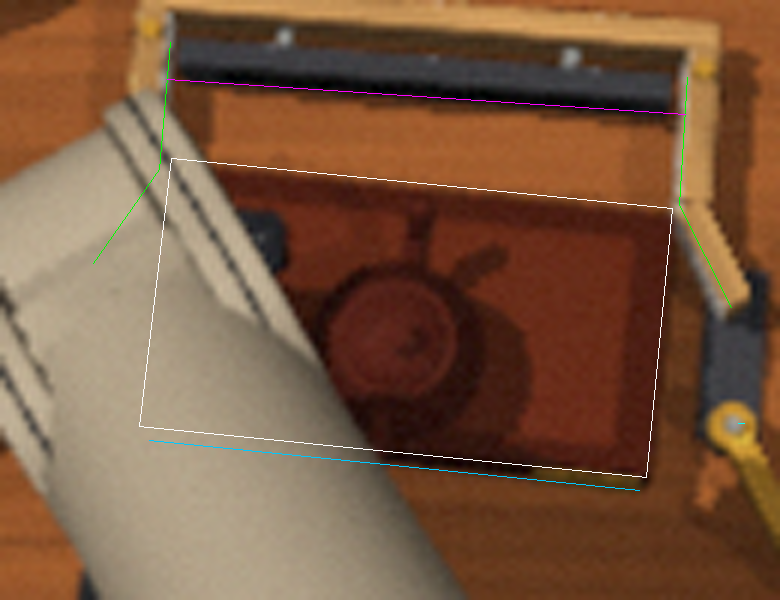

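Request:
carry_out --rows '[{"jaw":0,"delta_pos":[0,-0.007,-0.02],"yaw":0},{"jaw":0,"delta_pos":[0,0,-0.045],"yaw":0},{"jaw":0,"delta_pos":[0,0,-0.045],"yaw":0},{"jaw":0,"delta_pos":[-0.048,-0.002,0],"yaw":0},{"jaw":0,"delta_pos":[-0.048,-0.002,0],"yaw":0},{"jaw":0,"delta_pos":[-0.048,0,0],"yaw":0},{"jaw":0,"delta_pos":[-0.047,0,0],"yaw":0},{"jaw":0,"delta_pos":[0,0,0.04],"yaw":0},{"jaw":0,"delta_pos":[0,0,0.04],"yaw":0},{"jaw":0,"delta_pos":[0,0,0.03],"yaw":0}]'

```text
time: 13.15
ee_pos: [0.5463, -0.0939, 0.2004]
eef_rot: [0.73, 0.683, 0.0, 0.001]
ft_force: [0.1, 0.2, 0.1]
width: 0.0002
```

Request:
carry_out --rows '[{"jaw":0,"delta_pos":[0,0.002,0],"yaw":0},{"jaw":0,"delta_pos":[0,0.004,0],"yaw":0},{"jaw":0,"delta_pos":[0,0.004,0],"yaw":0},{"jaw":0,"delta_pos":[0,0.003,0],"yaw":0},{"jaw":0,"delta_pos":[0,0.003,0],"yaw":0},{"jaw":0,"delta_pos":[0,0.003,0],"yaw":0},{"jaw":0,"delta_pos":[0,0.002,0],"yaw":0}]'

```text
time: 13.85
ee_pos: [0.5674, -0.0949, 0.2021]
eef_rot: [0.73, 0.683, -0.0, 0.001]
ft_force: [-5.9, -1.2, 2.1]
width: 0.0004
```

Run:
```python
from h import *
c=cams.camera("top")
p,a,s,M=pose(); print(p,a,s["time"],np.round(s["ft_force"],2))
overlay(c,(.673,-.001,-.06),(.642,.002,-.0),"pics/ov8.png",stop=.072,o=(190,95))
```

```text
[ 0.56757381 -0.09485787  0.20213516] -0.06616136394662293 13.9 [-4.53 -1.3   0.69]
```

View pics/ov8.png

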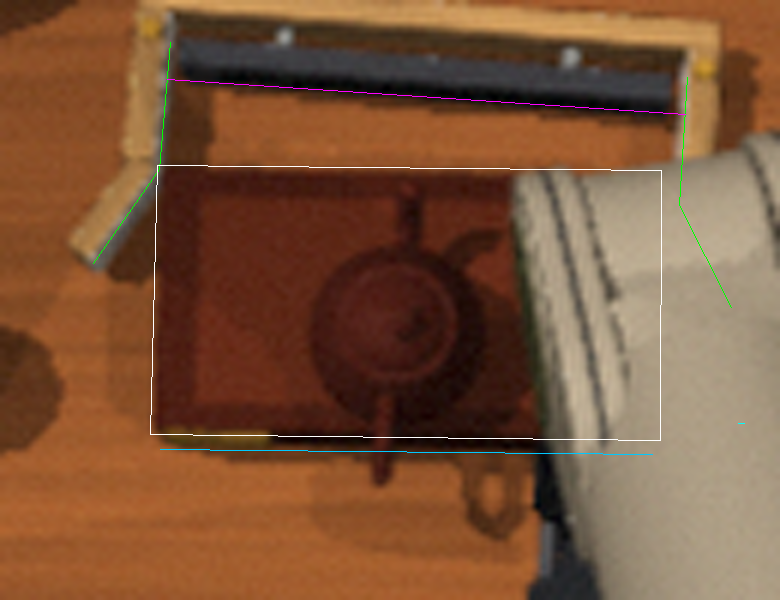

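Request:
carry_out --rows '[{"jaw":0,"delta_pos":[0,-0.007,-0.02],"yaw":0},{"jaw":0,"delta_pos":[0,-0.004,-0.045],"yaw":0},{"jaw":0,"delta_pos":[0,0,-0.045],"yaw":0},{"jaw":0,"delta_pos":[0.048,-0.003,0],"yaw":0},{"jaw":0,"delta_pos":[0.048,-0.003,0],"yaw":0},{"jaw":0,"delta_pos":[0.048,0,0],"yaw":0},{"jaw":0,"delta_pos":[0.048,0,0],"yaw":0},{"jaw":0,"delta_pos":[0,0,0.04],"yaw":0},{"jaw":0,"delta_pos":[0,0,0.04],"yaw":0},{"jaw":0,"delta_pos":[0,0,0.03],"yaw":0}]'

```text
time: 14.9
ee_pos: [0.5631, 0.0991, 0.2004]
eef_rot: [0.73, 0.684, 0.001, 0.001]
ft_force: [-0.1, -0.9, 0.2]
width: 0.0002
```

Request:
carry_out --rows '[{"jaw":0,"delta_pos":[0,0.002,0],"yaw":0},{"jaw":0,"delta_pos":[0,0.004,0],"yaw":0},{"jaw":0,"delta_pos":[0,0.004,0],"yaw":0},{"jaw":0,"delta_pos":[0,0.003,0],"yaw":0},{"jaw":0,"delta_pos":[0,0.003,0],"yaw":0}]'

```text
time: 15.4
ee_pos: [0.5789, 0.098, 0.2023]
eef_rot: [0.73, 0.684, 0.001, 0.0]
ft_force: [-4.1, 1.9, 0.4]
width: 0.0001
```

Request:
carry_out --rows '[{"jaw":0,"delta_pos":[0,0.003,0],"yaw":0},{"jaw":0,"delta_pos":[0,0.003,0],"yaw":0},{"jaw":0,"delta_pos":[0,0.003,0],"yaw":0}]'

```text
time: 15.7
ee_pos: [0.5874, 0.0978, 0.2019]
eef_rot: [0.73, 0.684, 0.0, -0.001]
ft_force: [-6.7, 4.1, -0.0]
width: 0.0002
```

Run:
```python
from h import *
c=cams.camera("top")
p,a,s,M=pose(); print(p,a,s["time"],np.round(s["ft_force"],2))
overlay(c,(.673,-.001,-.06),(.652,.001,-.09),"pics/ov9.png",stop=.072,o=(190,95))
```

```text
[0.58782928 0.09774771 0.20196075] -0.06508660368778478 15.75 [-5.18  3.38 -0.04]
```

View pics/ov9.png

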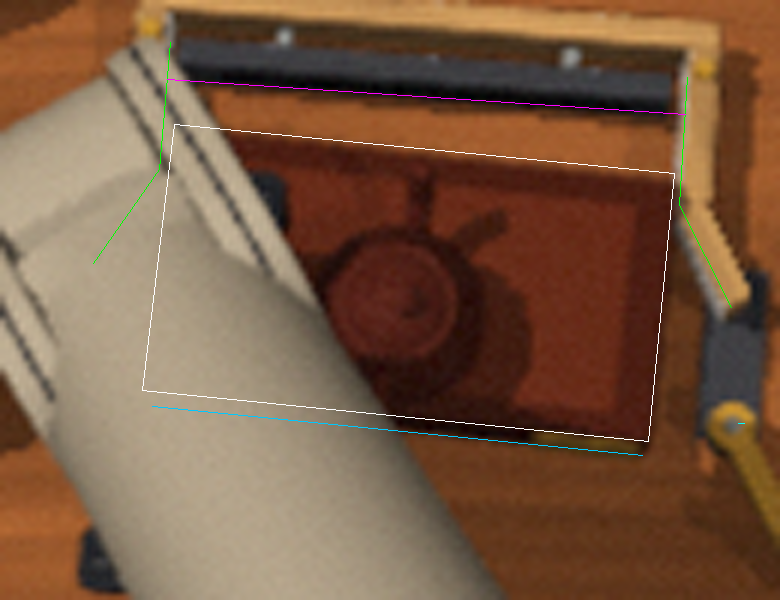

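Request:
carry_out --rows '[{"jaw":0,"delta_pos":[0,-0.007,-0.02],"yaw":0},{"jaw":0,"delta_pos":[0,0,-0.045],"yaw":0},{"jaw":0,"delta_pos":[0,0,-0.045],"yaw":0},{"jaw":0,"delta_pos":[-0.048,-0.002,0],"yaw":0},{"jaw":0,"delta_pos":[-0.048,-0.002,0],"yaw":0},{"jaw":0,"delta_pos":[-0.048,0,0],"yaw":0},{"jaw":0,"delta_pos":[-0.047,0,0],"yaw":0},{"jaw":0,"delta_pos":[0,0,0.04],"yaw":0},{"jaw":0,"delta_pos":[0,0,0.04],"yaw":0},{"jaw":0,"delta_pos":[0,0,0.03],"yaw":0}]'

```text
time: 16.75
ee_pos: [0.5644, -0.0941, 0.2004]
eef_rot: [0.73, 0.683, 0.0, 0.001]
ft_force: [0.4, -0.4, 0.5]
width: 0.0004
```

Request:
carry_out --rows '[{"jaw":0,"delta_pos":[0,0.002,0],"yaw":0},{"jaw":0,"delta_pos":[0,0.004,0],"yaw":0},{"jaw":0,"delta_pos":[0,0.004,0],"yaw":0},{"jaw":0,"delta_pos":[0,0.003,0],"yaw":0},{"jaw":0,"delta_pos":[0,0.003,0],"yaw":0}]'

```text
time: 17.25
ee_pos: [0.5805, -0.0945, 0.2023]
eef_rot: [0.73, 0.683, -0.0, 0.001]
ft_force: [-5.0, -2.0, 2.2]
width: 0.0005
```

Request:
carry_out --rows '[{"jaw":0,"delta_pos":[0,0.003,0],"yaw":0},{"jaw":0,"delta_pos":[0,0.003,0],"yaw":0}]'

```text
time: 17.45
ee_pos: [0.5864, -0.0951, 0.2022]
eef_rot: [0.73, 0.683, -0.0, 0.001]
ft_force: [-5.5, -1.8, 1.5]
width: 0.0001
```

Run:
```python
from h import *
c=cams.camera("top")
p,a,s,M=pose(); print(p,a,s["time"],np.round(s["ft_force"],2))
overlay(c,(.673,-.001,-.06),(.660,.001,-.01),"pics/ov10.png",stop=.072,o=(190,95))
```

```text
[ 0.58681411 -0.09510055  0.20226039] -0.06620601677465589 17.5 [-3.32 -2.63  0.83]
```

View pics/ov10.png

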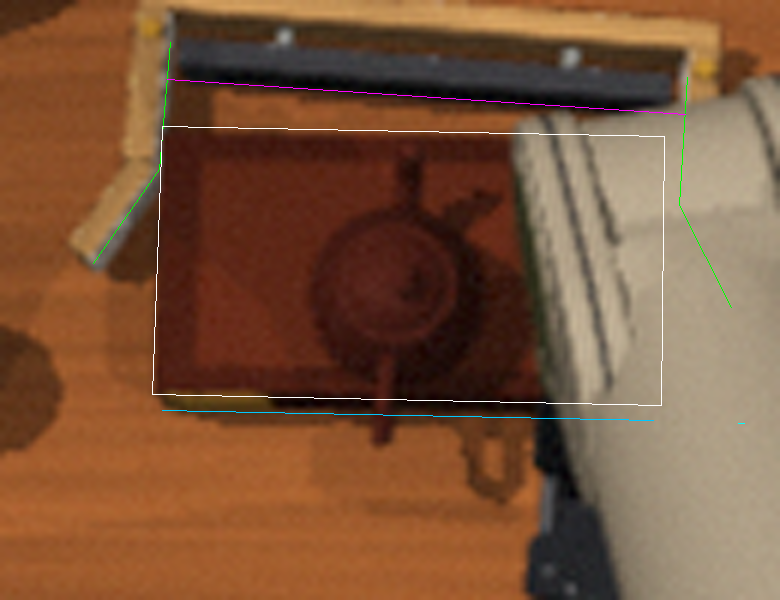

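Request:
carry_out --rows '[{"jaw":0,"delta_pos":[0,-0.007,-0.02],"yaw":0},{"jaw":0,"delta_pos":[0,-0.006,-0.045],"yaw":0},{"jaw":0,"delta_pos":[0,0,-0.045],"yaw":0},{"jaw":0,"delta_pos":[0.048,-0.003,0],"yaw":0},{"jaw":0,"delta_pos":[0.048,-0.003,0],"yaw":0},{"jaw":0,"delta_pos":[0.048,0,0],"yaw":0},{"jaw":0,"delta_pos":[0.048,0,0],"yaw":0},{"jaw":0,"delta_pos":[0,0,0.04],"yaw":0},{"jaw":0,"delta_pos":[0,0,0.04],"yaw":0},{"jaw":0,"delta_pos":[0,0,0.03],"yaw":0}]'

```text
time: 18.5
ee_pos: [0.5801, 0.099, 0.2005]
eef_rot: [0.73, 0.684, 0.001, 0.001]
ft_force: [1.0, -0.3, -0.2]
width: 0.0002
```

Request:
carry_out --rows '[{"jaw":0,"delta_pos":[0,0.002,0],"yaw":0},{"jaw":0,"delta_pos":[0,0.004,0],"yaw":0},{"jaw":0,"delta_pos":[0,0.004,0],"yaw":0},{"jaw":0,"delta_pos":[0,0.003,0],"yaw":0},{"jaw":0,"delta_pos":[0,0.003,0],"yaw":0}]'

```text
time: 19.0
ee_pos: [0.596, 0.0979, 0.2023]
eef_rot: [0.73, 0.684, 0.001, 0.0]
ft_force: [-4.3, 2.1, 0.9]
width: 0.0001
```

Request:
carry_out --rows '[{"jaw":0,"delta_pos":[0,0.002,0],"yaw":0},{"jaw":0,"delta_pos":[0,0.002,0],"yaw":0},{"jaw":0,"delta_pos":[0,0.002,0],"yaw":0}]'

```text
time: 19.3
ee_pos: [0.6017, 0.0976, 0.202]
eef_rot: [0.73, 0.684, 0.0, -0.0]
ft_force: [-5.0, 3.6, 1.0]
width: 0.0003
```

Run:
```python
from h import *
c=cams.camera("top")
p,a,s,M=pose(); print(p,a,s["time"],np.round(s["ft_force"],2))
overlay(c,(.673,-.001,-.06),(.667,.001,-.09),"pics/ov11.png",stop=.072,o=(190,95))
```

```text
[0.60195365 0.0974969  0.20196205] -0.06537915176104098 19.35 [-4.28  2.68 -0.09]
```

View pics/ov11.png

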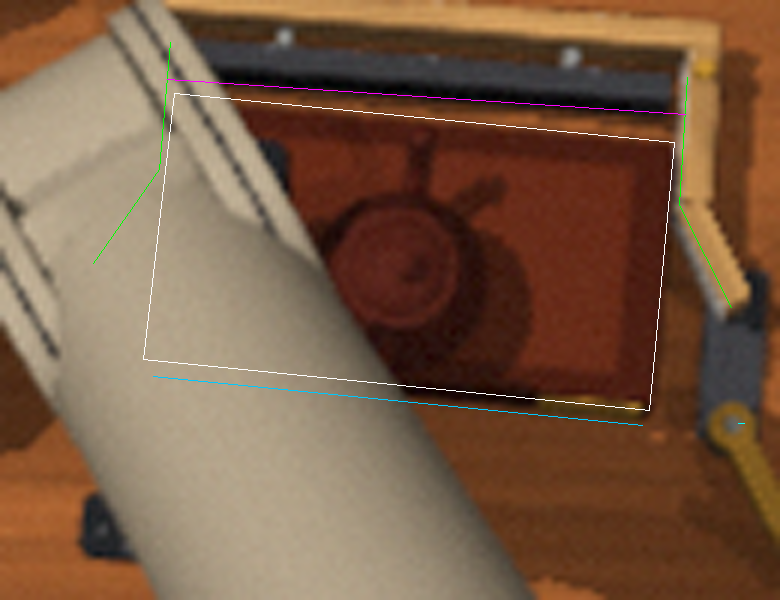

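Request:
carry_out --rows '[{"jaw":0,"delta_pos":[0,-0.007,-0.02],"yaw":0},{"jaw":0,"delta_pos":[0,0,-0.045],"yaw":0},{"jaw":0,"delta_pos":[0,0,-0.045],"yaw":0},{"jaw":0,"delta_pos":[-0.048,-0.002,0],"yaw":0},{"jaw":0,"delta_pos":[-0.048,0,0],"yaw":0},{"jaw":0,"delta_pos":[-0.048,0,0],"yaw":0},{"jaw":0,"delta_pos":[-0.047,0,0],"yaw":0},{"jaw":0,"delta_pos":[0,0,0.04],"yaw":0},{"jaw":0,"delta_pos":[0,0,0.04],"yaw":0},{"jaw":0,"delta_pos":[0,0,0.03],"yaw":0}]'

```text
time: 20.35
ee_pos: [0.5803, -0.0942, 0.2003]
eef_rot: [0.73, 0.683, 0.0, 0.001]
ft_force: [0.7, 0.0, 0.1]
width: 0.0008
```

Request:
carry_out --rows '[{"jaw":0,"delta_pos":[0,0.002,0],"yaw":0},{"jaw":0,"delta_pos":[0,0.003,0],"yaw":0},{"jaw":0,"delta_pos":[0,0.003,0],"yaw":0},{"jaw":0,"delta_pos":[0,0.002,0],"yaw":0},{"jaw":0,"delta_pos":[0,0.002,0],"yaw":0}]'

```text
time: 20.85
ee_pos: [0.5923, -0.0942, 0.2022]
eef_rot: [0.73, 0.683, -0.0, 0.001]
ft_force: [-5.4, -1.4, 1.5]
width: 0.0003
```

Request:
carry_out --rows '[{"jaw":0,"delta_pos":[0,0.002,0],"yaw":0},{"jaw":0,"delta_pos":[0,0.002,0],"yaw":0}]'

```text
time: 21.05
ee_pos: [0.5962, -0.0947, 0.2021]
eef_rot: [0.73, 0.683, -0.001, 0.001]
ft_force: [-4.8, -2.3, 1.4]
width: 0.0005
```

Run:
```python
from h import *
c=cams.camera("top")
p,a,s,M=pose(); print(p,a,s["time"],np.round(s["ft_force"],2))
overlay(c,(.673,-.001,-.06),(.672,.001,-.02),"pics/ov12.png",stop=.072,o=(190,95))
```

```text
[ 0.59646965 -0.09471678  0.20214174] -0.06608141632352071 21.1 [-4.2  -1.4   0.24]
```

View pics/ov12.png

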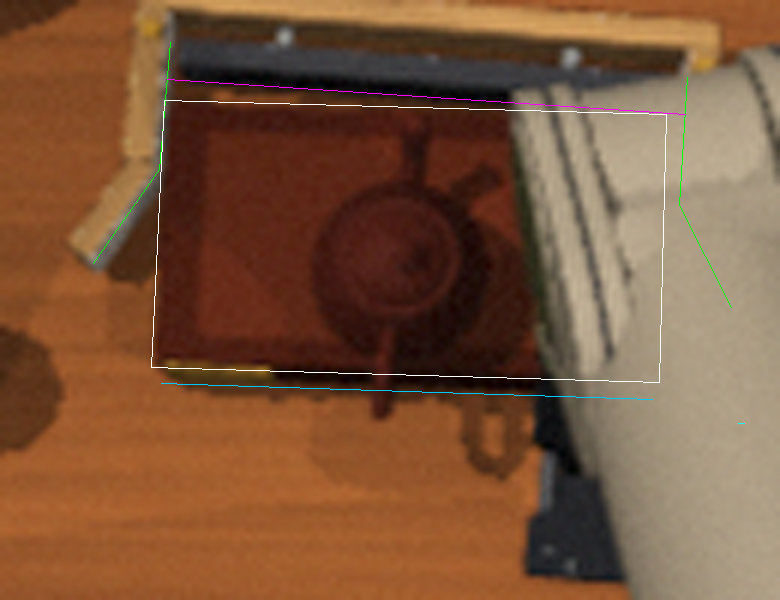

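Request:
carry_out --rows '[{"jaw":0,"delta_pos":[0,-0.007,-0.02],"yaw":0},{"jaw":0,"delta_pos":[0,-0.005,-0.045],"yaw":0},{"jaw":0,"delta_pos":[0,0,-0.045],"yaw":0},{"jaw":0,"delta_pos":[0.048,-0.003,0],"yaw":0},{"jaw":0,"delta_pos":[0.048,0,0],"yaw":0},{"jaw":0,"delta_pos":[0.048,0,0],"yaw":0},{"jaw":0,"delta_pos":[0.048,0,0],"yaw":0},{"jaw":0,"delta_pos":[0,0,0.04],"yaw":0},{"jaw":0,"delta_pos":[0,0,0.04],"yaw":0},{"jaw":0,"delta_pos":[0,0,0.03],"yaw":0}]'

```text
time: 22.1
ee_pos: [0.594, 0.099, 0.2003]
eef_rot: [0.73, 0.684, 0.001, 0.001]
ft_force: [1.2, -0.2, 0.4]
width: 0.0005
```

Request:
carry_out --rows '[{"jaw":0,"delta_pos":[0,0.002,0],"yaw":0},{"jaw":0,"delta_pos":[0,0.003,0],"yaw":0},{"jaw":0,"delta_pos":[0,0.003,0],"yaw":0},{"jaw":0,"delta_pos":[0,0.002,0],"yaw":0},{"jaw":0,"delta_pos":[0,0.002,0],"yaw":0}]'

```text
time: 22.6
ee_pos: [0.6058, 0.0982, 0.2023]
eef_rot: [0.73, 0.684, 0.0, 0.0]
ft_force: [-4.9, 1.9, 1.9]
width: 0.0006
```

Request:
carry_out --rows '[{"jaw":0,"delta_pos":[0,0.002,0],"yaw":0},{"jaw":0,"delta_pos":[0,0.001,0],"yaw":0}]'

```text
time: 22.8
ee_pos: [0.6087, 0.0981, 0.202]
eef_rot: [0.73, 0.684, 0.0, -0.0]
ft_force: [-5.0, 0.7, 0.8]
width: 0.0002
```

Run:
```python
from h import *
c=cams.camera("top")
p,a,s,M=pose(); print(p,a,s["time"],np.round(s["ft_force"],2))
overlay(c,(.673,-.001,-.06),(.677,.001,-.075),"pics/ov13.png",stop=.072,o=(190,95))
```

```text
[0.60879208 0.0980588  0.20197111] -0.06521569757646721 22.85 [-3.86  1.72  1.35]
```

View pics/ov13.png

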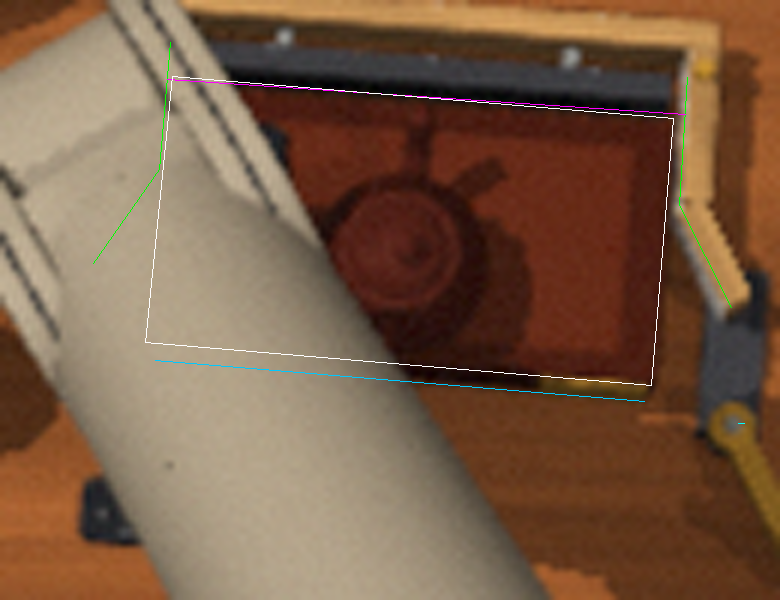

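Request:
carry_out --rows '[{"jaw":0,"delta_pos":[0,-0.007,-0.02],"yaw":0},{"jaw":0,"delta_pos":[0,0,-0.045],"yaw":0},{"jaw":0,"delta_pos":[0,0,-0.045],"yaw":0},{"jaw":0,"delta_pos":[-0.048,0,0],"yaw":0},{"jaw":0,"delta_pos":[-0.048,0,0],"yaw":0},{"jaw":0,"delta_pos":[-0.048,0,0],"yaw":0},{"jaw":0,"delta_pos":[-0.047,0,0],"yaw":0},{"jaw":0,"delta_pos":[0,0,0.04],"yaw":0},{"jaw":0,"delta_pos":[0,0,0.04],"yaw":0},{"jaw":0,"delta_pos":[0,0,0.03],"yaw":0}]'

```text
time: 23.85
ee_pos: [0.5893, -0.0937, 0.2002]
eef_rot: [0.73, 0.683, 0.0, 0.001]
ft_force: [0.1, -0.5, -0.4]
width: 0.0005
```

Request:
carry_out --rows '[{"jaw":0,"delta_pos":[0,0.002,0],"yaw":0},{"jaw":0,"delta_pos":[0,0.002,0],"yaw":0},{"jaw":0,"delta_pos":[0,0.002,0],"yaw":0},{"jaw":0,"delta_pos":[0,0.0015,0],"yaw":0},{"jaw":0,"delta_pos":[0,0.001,0],"yaw":0}]'

```text
time: 24.35
ee_pos: [0.5977, -0.0933, 0.2022]
eef_rot: [0.73, 0.684, -0.0, 0.0]
ft_force: [-6.5, -1.2, 1.6]
width: 0.0004
```

Request:
carry_out --rows '[{"jaw":0,"delta_pos":[0,0.001,0],"yaw":0},{"jaw":0,"delta_pos":[0,0.001,0],"yaw":0}]'

```text
time: 24.55
ee_pos: [0.5995, -0.0937, 0.202]
eef_rot: [0.73, 0.683, -0.001, 0.0]
ft_force: [-5.9, -1.1, 2.1]
width: 0.0005
```

Request:
carry_out --rows '[{"jaw":0,"delta_pos":[0,0.001,0],"yaw":0},{"jaw":0,"delta_pos":[0,0.001,0],"yaw":0}]'

```text
time: 24.75
ee_pos: [0.6015, -0.0941, 0.202]
eef_rot: [0.73, 0.683, -0.001, 0.0]
ft_force: [-6.0, -1.3, 2.1]
width: 0.0005
```

Request:
carry_out --rows '[{"jaw":0,"delta_pos":[0,0.001,0],"yaw":0}]'

```text
time: 24.85
ee_pos: [0.6024, -0.0942, 0.2019]
eef_rot: [0.73, 0.683, -0.001, 0.0]
ft_force: [-6.9, -1.4, 1.4]
width: 0.0006
```

Run:
```python
from h import *
c=cams.camera("top")
p,a,s,M=pose(); print(p,a,s["time"],np.round(s["ft_force"],2))
overlay(c,(.673,-.001,-.06),(.679,.001,-.04),"pics/ov14.png",stop=.072,o=(190,95))
```

```text
[ 0.60257928 -0.09420023  0.2019142 ] -0.06614457086782412 24.9 [-5.89 -1.34  1.59]
```

View pics/ov14.png

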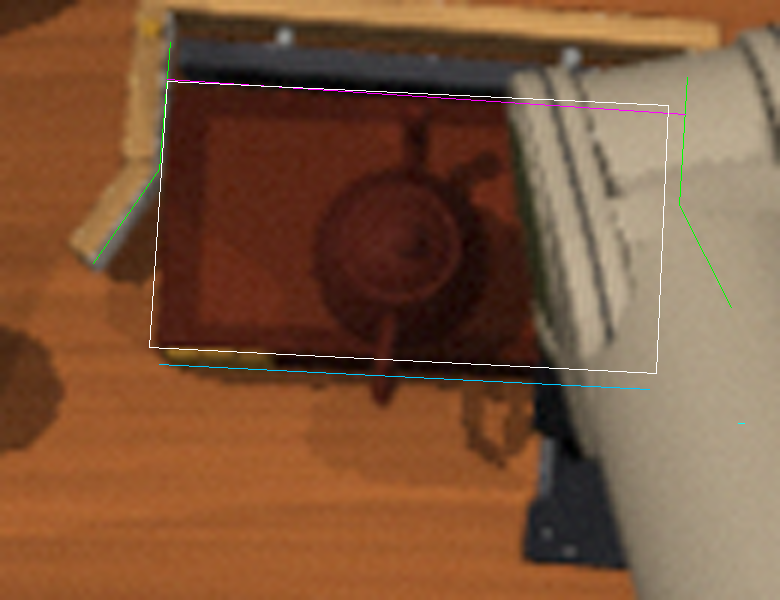

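Request:
carry_out --rows '[{"jaw":0,"delta_pos":[0,-0.007,-0.02],"yaw":0},{"jaw":0,"delta_pos":[0,-0.006,-0.045],"yaw":0},{"jaw":0,"delta_pos":[0,0,-0.045],"yaw":0},{"jaw":0,"delta_pos":[0.048,0,0],"yaw":0},{"jaw":0,"delta_pos":[0.048,0,0],"yaw":0},{"jaw":0,"delta_pos":[0.048,0,0],"yaw":0},{"jaw":0,"delta_pos":[0.048,0,0],"yaw":0},{"jaw":0,"delta_pos":[0,0,0.04],"yaw":0},{"jaw":0,"delta_pos":[0,0,0.04],"yaw":0},{"jaw":0,"delta_pos":[0,0,0.03],"yaw":0}]'

```text
time: 25.9
ee_pos: [0.6024, 0.0993, 0.2003]
eef_rot: [0.73, 0.684, 0.0, 0.001]
ft_force: [0.1, -0.2, 0.1]
width: 0.0005
```

Request:
carry_out --rows '[{"jaw":0,"delta_pos":[0,0.002,0],"yaw":0},{"jaw":0,"delta_pos":[0,0.002,0],"yaw":0},{"jaw":0,"delta_pos":[0,0.002,0],"yaw":0},{"jaw":0,"delta_pos":[0,0.0015,0],"yaw":0},{"jaw":0,"delta_pos":[0,0.001,0],"yaw":0}]'

```text
time: 26.4
ee_pos: [0.6108, 0.0989, 0.2023]
eef_rot: [0.73, 0.684, 0.0, 0.0]
ft_force: [-5.5, 1.8, 2.5]
width: 0.0005
```

Request:
carry_out --rows '[{"jaw":0,"delta_pos":[0,0.001,0],"yaw":0},{"jaw":0,"delta_pos":[0,0.001,0],"yaw":0}]'

```text
time: 26.6
ee_pos: [0.6126, 0.0989, 0.2021]
eef_rot: [0.73, 0.684, 0.0, -0.0]
ft_force: [-5.1, 1.2, 1.0]
width: 0.0005
```

Request:
carry_out --rows '[{"jaw":0,"delta_pos":[0,0.001,0],"yaw":0}]'

```text
time: 26.7
ee_pos: [0.6136, 0.0989, 0.2021]
eef_rot: [0.73, 0.684, 0.0, -0.0]
ft_force: [-5.0, 1.8, 0.6]
width: 0.0003
```

Request:
carry_out --rows '[{"jaw":0,"delta_pos":[0,0.001,0],"yaw":0}]'

```text
time: 26.8
ee_pos: [0.6146, 0.0989, 0.2021]
eef_rot: [0.73, 0.684, 0.0, -0.0]
ft_force: [-5.0, 1.8, 1.4]
width: 0.0002
```

Request:
carry_out --rows '[{"jaw":0,"delta_pos":[0,0.001,0],"yaw":0}]'

```text
time: 26.9
ee_pos: [0.6156, 0.0988, 0.2021]
eef_rot: [0.73, 0.684, 0.0, -0.0]
ft_force: [-5.8, 3.4, 0.7]
width: 0.0004
```

Request:
carry_out --rows '[{"jaw":0,"delta_pos":[0,0.001,0],"yaw":0}]'

```text
time: 27.0
ee_pos: [0.6165, 0.0988, 0.2021]
eef_rot: [0.73, 0.684, 0.0, -0.0]
ft_force: [-5.7, 3.0, 1.8]
width: 0.0006
```

Run:
```python
from h import *
c=cams.camera("top")
p,a,s,M=pose(); print(p,a,s["time"],np.round(s["ft_force"],2))
overlay(c,(.673,-.001,-.06),(.681,.001,-.07),"pics/ov15.png",stop=.073,o=(190,95))
```

```text
[0.61664726 0.09880424 0.20204659] -0.06494616492147359 27.05 [-5.64  2.49 -1.12]
```

View pics/ov15.png

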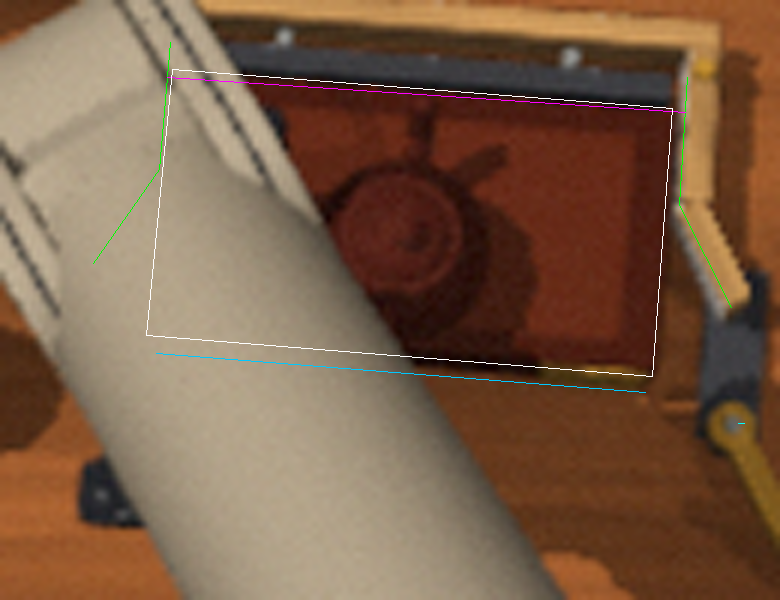

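Request:
carry_out --rows '[{"jaw":0,"delta_pos":[0,-0.007,-0.02],"yaw":0},{"jaw":0,"delta_pos":[0,0,-0.045],"yaw":0},{"jaw":0,"delta_pos":[0,0,-0.045],"yaw":0},{"jaw":0,"delta_pos":[-0.048,0,0],"yaw":0},{"jaw":0,"delta_pos":[-0.048,0,0],"yaw":0},{"jaw":0,"delta_pos":[-0.048,0,0],"yaw":0},{"jaw":0,"delta_pos":[-0.048,0,0],"yaw":0},{"jaw":0,"delta_pos":[0,0,0.04],"yaw":0},{"jaw":0,"delta_pos":[0,0,0.04],"yaw":0},{"jaw":0,"delta_pos":[0,0,0.03],"yaw":0}]'

```text
time: 28.05
ee_pos: [0.5972, -0.0942, 0.2003]
eef_rot: [0.73, 0.683, 0.0, 0.001]
ft_force: [-0.7, -1.0, 0.4]
width: 0.0004
```

Request:
carry_out --rows '[{"jaw":0,"delta_pos":[0,0.002,0],"yaw":0},{"jaw":0,"delta_pos":[0,0.002,0],"yaw":0},{"jaw":0,"delta_pos":[0,0.002,0],"yaw":0},{"jaw":0,"delta_pos":[0,0.001,0],"yaw":0},{"jaw":0,"delta_pos":[0,0.001,0],"yaw":0}]'

```text
time: 28.55
ee_pos: [0.6053, -0.0938, 0.2023]
eef_rot: [0.73, 0.684, -0.0, 0.001]
ft_force: [-6.7, -0.3, 2.0]
width: 0.0004
```

Request:
carry_out --rows '[{"jaw":0,"delta_pos":[0,0.001,0],"yaw":0}]'

```text
time: 28.65
ee_pos: [0.6061, -0.094, 0.2022]
eef_rot: [0.73, 0.684, -0.0, 0.0]
ft_force: [-5.7, -1.2, 2.3]
width: 0.0003
```

Request:
carry_out --rows '[{"jaw":0,"delta_pos":[0,0.001,0],"yaw":0}]'

```text
time: 28.75
ee_pos: [0.6071, -0.0942, 0.2022]
eef_rot: [0.73, 0.683, -0.0, 0.0]
ft_force: [-7.0, -1.6, 1.8]
width: 0.0006
```

Request:
carry_out --rows '[{"jaw":0,"delta_pos":[0,0.001,0],"yaw":0}]'

```text
time: 28.85
ee_pos: [0.6081, -0.0943, 0.2022]
eef_rot: [0.73, 0.683, -0.0, 0.001]
ft_force: [-6.9, -1.2, 3.1]
width: 0.0004
```

Request:
carry_out --rows '[{"jaw":0,"delta_pos":[0,0.001,0],"yaw":0}]'

```text
time: 28.95
ee_pos: [0.6085, -0.0943, 0.202]
eef_rot: [0.73, 0.683, -0.001, -0.0]
ft_force: [-12.7, -0.8, 5.4]
width: 0.0006
```

Run:
```python
from h import *
c=cams.camera("top")
p,a,s,M=pose(); print(p,a,s["time"],np.round(s["ft_force"],2))
overlay(c,(.673,-.001,-.06),(.685,.001,-.04),"pics/ov16.png",stop=.073,o=(190,95))
```

```text
[ 0.60854889 -0.09429725  0.20189262] -0.06584171369120055 29.0 [-9.12 -2.1   5.42]
```

View pics/ov16.png

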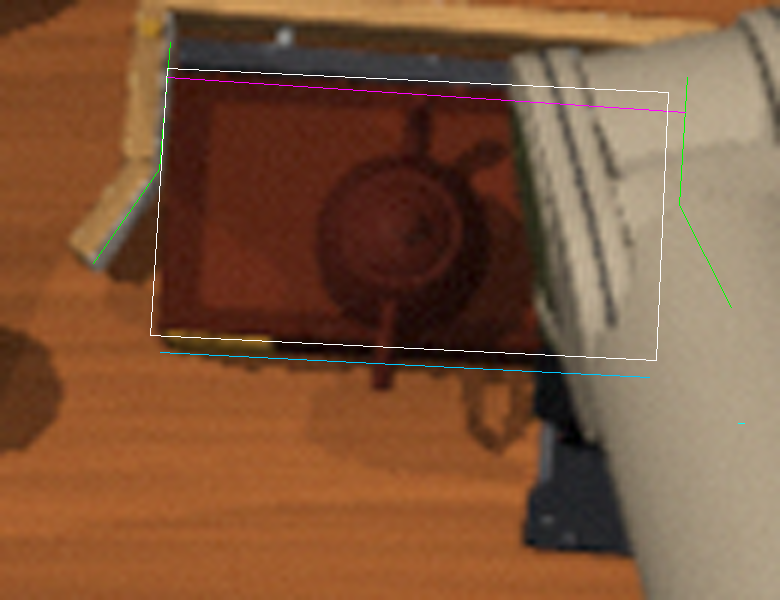

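Request:
carry_out --rows '[{"jaw":0,"delta_pos":[0,-0.007,-0.02],"yaw":0},{"jaw":0,"delta_pos":[0,-0.006,-0.045],"yaw":0},{"jaw":0,"delta_pos":[0,0,-0.045],"yaw":0},{"jaw":0,"delta_pos":[0.048,0,0],"yaw":0},{"jaw":0,"delta_pos":[0.048,0,0],"yaw":0},{"jaw":0,"delta_pos":[0.048,0,0],"yaw":0},{"jaw":0,"delta_pos":[0.048,0,0],"yaw":0},{"jaw":0,"delta_pos":[0,0,0.04],"yaw":0},{"jaw":0,"delta_pos":[0,0,0.04],"yaw":0},{"jaw":0,"delta_pos":[0,0,0.03],"yaw":0}]'

```text
time: 30.0
ee_pos: [0.609, 0.099, 0.2005]
eef_rot: [0.73, 0.684, 0.001, 0.001]
ft_force: [-0.2, -0.6, -0.0]
width: 0.0005
```

Request:
carry_out --rows '[{"jaw":0,"delta_pos":[0,0.002,0],"yaw":0},{"jaw":0,"delta_pos":[0,0.002,0],"yaw":0},{"jaw":0,"delta_pos":[0,0.002,0],"yaw":0},{"jaw":0,"delta_pos":[0,0.001,0],"yaw":0},{"jaw":0,"delta_pos":[0,0.001,0],"yaw":0}]'

```text
time: 30.5
ee_pos: [0.6167, 0.0983, 0.202]
eef_rot: [0.73, 0.684, 0.0, 0.0]
ft_force: [-4.5, 0.9, 2.0]
width: 0.0005
```

Request:
carry_out --rows '[{"jaw":0,"delta_pos":[0,0.001,0],"yaw":0}]'

```text
time: 30.6
ee_pos: [0.6175, 0.0982, 0.2016]
eef_rot: [0.73, 0.684, -0.0, -0.0]
ft_force: [-5.2, 1.6, 1.5]
width: 0.0003
```

Request:
carry_out --rows '[{"jaw":0,"delta_pos":[0,0.001,0],"yaw":0}]'

```text
time: 30.7
ee_pos: [0.6184, 0.0983, 0.2016]
eef_rot: [0.73, 0.684, -0.0, -0.0]
ft_force: [-5.6, 1.6, 0.6]
width: 0.0004
```

Request:
carry_out --rows '[{"jaw":0,"delta_pos":[0,0.0005,0],"yaw":0}]'

```text
time: 30.8
ee_pos: [0.6189, 0.0984, 0.2015]
eef_rot: [0.73, 0.684, 0.0, -0.0]
ft_force: [-5.2, 1.2, 2.6]
width: 0.0005
```

Request:
carry_out --rows '[{"jaw":0,"delta_pos":[0,0.0005,0],"yaw":0},{"jaw":0,"delta_pos":[0,0.0005,0],"yaw":0}]'

```text
time: 31.0
ee_pos: [0.6198, 0.0985, 0.2015]
eef_rot: [0.73, 0.684, 0.0, -0.0]
ft_force: [-5.1, 1.8, 2.4]
width: 0.0003
```

Request:
carry_out --rows '[{"jaw":0,"delta_pos":[0,0.0005,0],"yaw":0}]'

```text
time: 31.1
ee_pos: [0.6203, 0.0984, 0.2014]
eef_rot: [0.73, 0.684, 0.0, -0.0]
ft_force: [-5.3, 2.2, 1.9]
width: 0.0005
```

Request:
carry_out --rows '[{"jaw":0,"delta_pos":[0,0.0005,0],"yaw":0}]'

```text
time: 31.2
ee_pos: [0.6208, 0.0984, 0.2015]
eef_rot: [0.73, 0.684, 0.0, -0.0]
ft_force: [-4.9, 2.2, 2.3]
width: 0.0004
```

Request:
carry_out --rows '[{"jaw":0,"delta_pos":[0,0.0005,0],"yaw":0},{"jaw":0,"delta_pos":[0,0.0005,0],"yaw":0}]'

```text
time: 31.4
ee_pos: [0.6217, 0.0984, 0.2014]
eef_rot: [0.73, 0.684, -0.0, -0.001]
ft_force: [-8.1, 3.0, 3.4]
width: 0.0005
```

Request:
carry_out --rows '[{"jaw":0,"delta_pos":[0,0.0005,0],"yaw":0}]'

```text
time: 31.5
ee_pos: [0.6218, 0.0984, 0.2013]
eef_rot: [0.73, 0.684, -0.001, -0.001]
ft_force: [-10.1, 2.2, 3.1]
width: 0.0004
```

Request:
carry_out --rows '[{"jaw":0,"delta_pos":[0,0.0005,0],"yaw":0}]'

```text
time: 31.6
ee_pos: [0.622, 0.0984, 0.2012]
eef_rot: [0.73, 0.684, -0.001, -0.001]
ft_force: [-11.7, 1.1, 5.7]
width: 0.0004
```

Run:
```python
from h import *
c=cams.camera("top")
p,a,s,M=pose(); print(p,a,s["time"],np.round(s["ft_force"],2))
overlay(c,(.673,-.001,-.06),(.687,.001,-.06),"pics/ov17.png",stop=.079,o=(190,95))
```

```text
[0.62203313 0.09846781 0.20118824] -0.06458821041151516 31.65 [-11.23   1.96   5.28]
```

View pics/ov17.png

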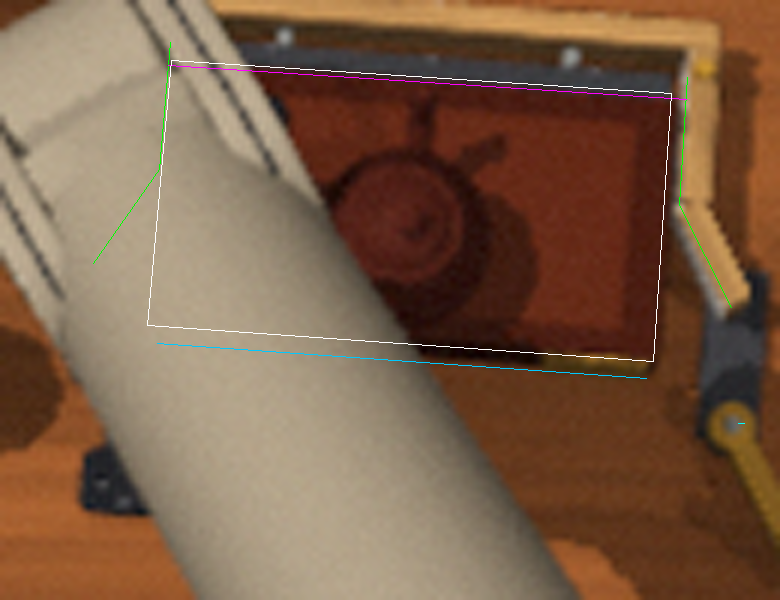

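Request:
carry_out --rows '[{"jaw":0,"delta_pos":[0,-0.007,-0.02],"yaw":0},{"jaw":0,"delta_pos":[0,0,-0.045],"yaw":0},{"jaw":0,"delta_pos":[0,0,-0.045],"yaw":0},{"jaw":0,"delta_pos":[-0.048,0,0],"yaw":0},{"jaw":0,"delta_pos":[-0.048,0,0],"yaw":0},{"jaw":0,"delta_pos":[-0.048,0,0],"yaw":0},{"jaw":0,"delta_pos":[-0.048,0,0],"yaw":0},{"jaw":0,"delta_pos":[0,0,0.04],"yaw":0},{"jaw":0,"delta_pos":[0,0,0.04],"yaw":0},{"jaw":0,"delta_pos":[0,0,0.03],"yaw":0}]'

```text
time: 32.65
ee_pos: [0.6034, -0.0946, 0.1997]
eef_rot: [0.73, 0.683, 0.0, 0.0]
ft_force: [-0.7, -0.3, 0.5]
width: 0.0003
```

Request:
carry_out --rows '[{"jaw":0,"delta_pos":[0,0.002,0],"yaw":0},{"jaw":0,"delta_pos":[0,0.001,0],"yaw":0}]'

```text
time: 32.85
ee_pos: [0.6074, -0.0938, 0.2022]
eef_rot: [0.73, 0.684, 0.001, 0.0]
ft_force: [0.7, 0.9, 1.2]
width: 0.0004
```

Request:
carry_out --rows '[{"jaw":0,"delta_pos":[0,0.001,0],"yaw":0}]'

```text
time: 32.95
ee_pos: [0.6083, -0.0938, 0.2029]
eef_rot: [0.73, 0.684, 0.0, 0.001]
ft_force: [-4.4, 1.3, 2.2]
width: 0.0006
```

Request:
carry_out --rows '[{"jaw":0,"delta_pos":[0,0.001,0],"yaw":0}]'

```text
time: 33.05
ee_pos: [0.6087, -0.0939, 0.2025]
eef_rot: [0.73, 0.684, -0.0, 0.0]
ft_force: [-8.8, 0.6, 3.6]
width: 0.0006
```

Request:
carry_out --rows '[{"jaw":0,"delta_pos":[0,0.0005,0],"yaw":0}]'

```text
time: 33.15
ee_pos: [0.6089, -0.0938, 0.2022]
eef_rot: [0.73, 0.684, -0.001, 0.0]
ft_force: [-9.0, 1.2, 3.7]
width: 0.0006
```

Request:
carry_out --rows '[{"jaw":0,"delta_pos":[0,0.0005,0],"yaw":0}]'

```text
time: 33.25
ee_pos: [0.6091, -0.0938, 0.2021]
eef_rot: [0.73, 0.684, -0.001, -0.0]
ft_force: [-11.8, 1.2, 5.0]
width: 0.0007
```

Request:
carry_out --rows '[{"jaw":0,"delta_pos":[0,0,0],"yaw":0},{"jaw":0,"delta_pos":[0,-0.007,-0.01],"yaw":0},{"jaw":0,"delta_pos":[0,-0.003,-0.045],"yaw":0},{"jaw":0,"delta_pos":[0,0,-0.045],"yaw":0},{"jaw":0,"delta_pos":[-0.042,-0.023,0],"yaw":0},{"jaw":0,"delta_pos":[-0.042,-0.023,0],"yaw":0},{"jaw":0,"delta_pos":[-0.042,-0.023,0],"yaw":0},{"jaw":0,"delta_pos":[0,0,0],"yaw":0}]'

```text
time: 34.05
ee_pos: [0.5194, -0.2215, 0.3024]
eef_rot: [0.733, 0.68, -0.002, 0.002]
ft_force: [0.5, -0.4, -0.1]
width: 0.0004
```

Run:
```python
from h import *
p,a,s,M=pose(); print(p,a,s["time"],np.round(s["ft_force"],2))
c=cams.camera("top")
overlay(c,(.673,-.001,-.06),(.687,.001,-.062),"pics/ov18.png",stop=.079,o=(190,95))
c=cams.camera("side"); cv2.imwrite("pics/s18.png",cv2.resize(c["img"][60:260,130:390],None,fx=3,fy=3))
```

```text
[ 0.51937751 -0.22147671  0.30243202] -0.07529146041792564 34.05 [ 0.54 -0.42 -0.08]
```

View pics/ov18.png

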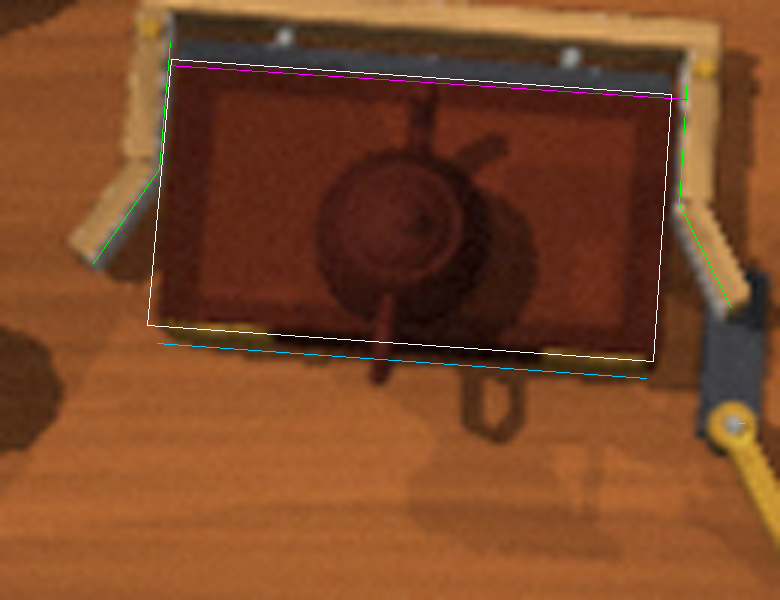

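View pics/s18.png

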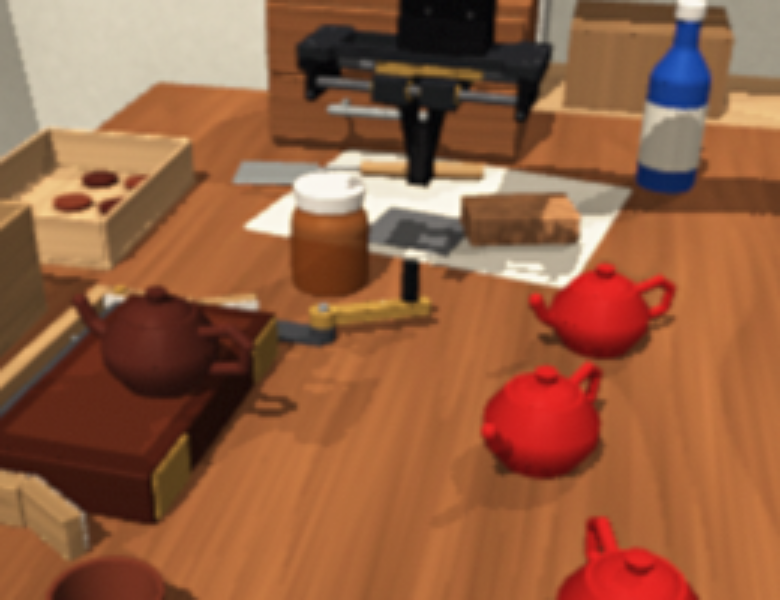

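Run:
```python
from h import *
p,a,s,M=pose()
q=np.array(p)
y=np.array([np.cos(a),np.sin(a)]);x=np.array([-y[1],y[0]])
for t in [(.522,-.2215),(.526,-.205),(.520,-.185),(.513,-.170),(.511,-.147),(.519,-.1216),(.535,-.100),(.5573,-.0875),(.572,-.086)]:
    d=np.array(t)-q[:2]; print(t,np.round([x@d,y@d],4)); q[:2]=t
```

```text
(0.522, -0.2215) [-0.0058  0.0002]
(0.526, -0.205) [0.0167 0.0029]
(0.52, -0.185) [ 0.0195 -0.0074]
(0.513, -0.17) [ 0.0145 -0.008 ]
(0.511, -0.147) [ 0.0228 -0.0036]
(0.519, -0.1216) [0.0259 0.0062]
(0.535, -0.1) [0.0226 0.0145]
(0.5573, -0.0875) [0.014  0.0214]
(0.572, -0.086) [0.0025 0.0146]
```

Request:
carry_out --rows '[{"jaw":0,"delta_pos":[0,0.003,0.04],"yaw":0},{"jaw":0,"delta_pos":[0,0,0.032],"yaw":0},{"jaw":0,"delta_pos":[0,0,0],"yaw":0}]'

```text
time: 34.45
ee_pos: [0.5249, -0.2128, 0.2261]
eef_rot: [0.729, 0.684, -0.0, -0.002]
ft_force: [-0.2, 0.7, -0.2]
width: 0.0005
```

Run:
```python
from h import *
p,a,s,M=pose(); print(p,a,s["time"],np.round(s["ft_force"],2))
c=cams.camera("side"); cv2.imwrite("pics/s19.png",cv2.resize(c["img"][60:260,130:390],None,fx=3,fy=3))
```

```text
[ 0.52492857 -0.21283952  0.22614753] -0.06299855505744029 34.45 [-0.19  0.74 -0.15]
```

View pics/s19.png

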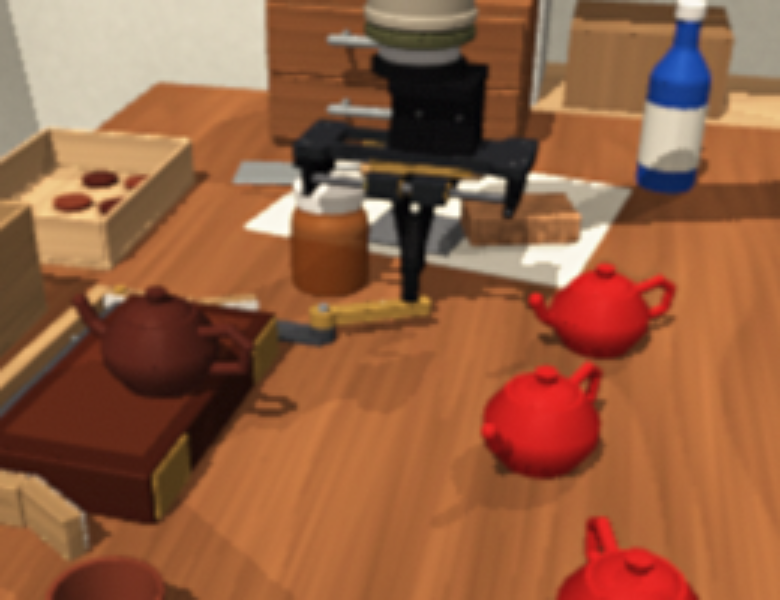

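Request:
carry_out --rows '[{"jaw":0,"delta_pos":[0.008,0,-0.003],"yaw":0},{"jaw":0,"delta_pos":[0.01,-0.003,0],"yaw":0},{"jaw":0,"delta_pos":[0.01,-0.004,0],"yaw":0},{"jaw":0,"delta_pos":[0.008,-0.004,0],"yaw":0},{"jaw":0,"delta_pos":[0.007,-0.004,0],"yaw":0}]'

```text
time: 35.0
ee_pos: [0.5132, -0.1697, 0.2323]
eef_rot: [0.73, 0.684, 0.0, 0.0]
ft_force: [0.7, -1.4, 0.5]
width: 0.0004
```

Run:
```python
from h import *
p,a,s,M=pose(); print(p,a,s["time"],np.round(s["ft_force"],2))
c=cams.camera("side"); cv2.imwrite("pics/s20.png",cv2.resize(c["img"][60:260,130:390],None,fx=3,fy=3))
y=np.array([np.cos(a),np.sin(a)]);x=np.array([-y[1],y[0]]);q=p.copy()
for t in [(.511,-.147),(.519,-.1216),(.535,-.100),(.5573,-.0875),(.572,-.086)]:
    d=np.array(t)-q[:2]; print(t,np.round([x@d,y@d],4)); q[:2]=t
```

```text
[ 0.51317949 -0.16973525  0.23231114] -0.06478970407302173 35.0 [ 0.73 -1.4   0.49]
(0.511, -0.147) [ 0.0225 -0.0036]
(0.519, -0.1216) [0.0259 0.0063]
(0.535, -0.1) [0.0226 0.0146]
(0.5573, -0.0875) [0.0139 0.0214]
(0.572, -0.086) [0.0024 0.0146]
```

View pics/s20.png

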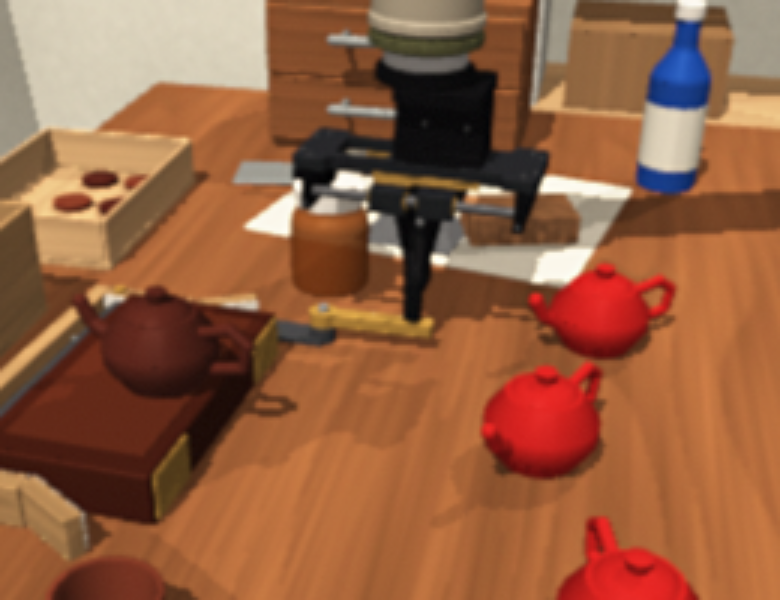

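Request:
carry_out --rows '[{"jaw":0,"delta_pos":[0.011,-0.002,0.003],"yaw":0},{"jaw":0,"delta_pos":[0.011,-0.001,0],"yaw":0},{"jaw":0,"delta_pos":[0.013,0.003,0],"yaw":0},{"jaw":0,"delta_pos":[0.013,0.003,0],"yaw":0},{"jaw":0,"delta_pos":[0.011,0.007,0],"yaw":0},{"jaw":0,"delta_pos":[0.011,0.007,0],"yaw":0}]'

```text
time: 35.65
ee_pos: [0.5355, -0.101, 0.2287]
eef_rot: [0.73, 0.684, -0.0, -0.0]
ft_force: [-1.5, -2.0, 0.9]
width: 0.0005
```

Run:
```python
from h import *
p,a,s,M=pose(); print(p,a,s["time"],np.round(s["ft_force"],2))
c=cams.camera("side"); cv2.imwrite("pics/s21.png",cv2.resize(c["img"][60:260,130:390],None,fx=3,fy=3))
y=np.array([np.cos(a),np.sin(a)]);x=np.array([-y[1],y[0]]);q=p.copy()
for t in [(.535,-.100),(.5573,-.0875),(.572,-.086)]:
    d=np.array(t)-q[:2]; print(t,np.round([x@d,y@d],4)); q[:2]=t
```

```text
[ 0.53547043 -0.10103097  0.22865336] -0.06524372685591599 35.65 [-1.5  -2.02  0.87]
(0.535, -0.1) [ 0.001  -0.0005]
(0.5573, -0.0875) [0.0139 0.0214]
(0.572, -0.086) [0.0025 0.0146]
```

View pics/s21.png

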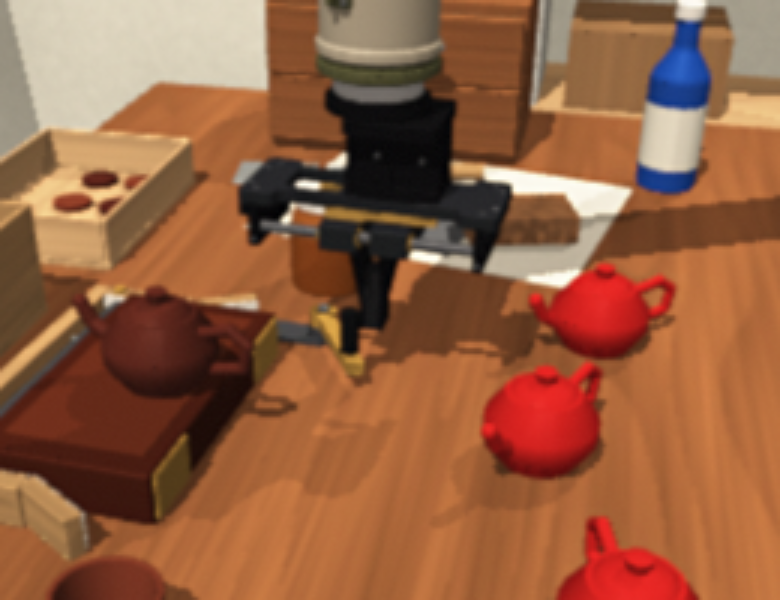

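Request:
carry_out --rows '[{"jaw":0,"delta_pos":[0.005,0.006,0],"yaw":0},{"jaw":0,"delta_pos":[0.005,0.006,0],"yaw":0},{"jaw":0,"delta_pos":[0.003,0.006,0],"yaw":0},{"jaw":0,"delta_pos":[0.001,0.005,0],"yaw":0},{"jaw":0,"delta_pos":[0,0.005,0],"yaw":0}]'

```text
time: 36.2
ee_pos: [0.5641, -0.0898, 0.2286]
eef_rot: [0.73, 0.684, 0.0, -0.0]
ft_force: [-0.8, 0.9, -0.5]
width: 0.0004
```

Request:
carry_out --rows '[{"jaw":0,"delta_pos":[0,0.004,0],"yaw":0},{"jaw":0,"delta_pos":[0,0.003,0],"yaw":0}]'

```text
time: 36.4
ee_pos: [0.5711, -0.0908, 0.2287]
eef_rot: [0.73, 0.683, -0.0, 0.0]
ft_force: [-0.9, -0.4, -0.1]
width: 0.0005
```

Request:
carry_out --rows '[{"jaw":0,"delta_pos":[0,0.002,0],"yaw":0}]'

```text
time: 36.5
ee_pos: [0.573, -0.0909, 0.2288]
eef_rot: [0.73, 0.683, 0.0, 0.0]
ft_force: [-1.0, -0.2, -0.4]
width: 0.0003
```

Request:
carry_out --rows '[{"jaw":0,"delta_pos":[0,0.002,0],"yaw":0}]'

```text
time: 36.6
ee_pos: [0.5748, -0.0909, 0.2288]
eef_rot: [0.73, 0.683, -0.0, 0.0]
ft_force: [-0.8, -0.0, 0.2]
width: 0.0003
```

Run:
```python
from h import *
p,a,s,M=pose(); print(p,a,s["time"],np.round(s["ft_force"],2))
c=cams.camera("side"); cv2.imwrite("pics/s22.png",cv2.resize(c["img"][60:260,130:390],None,fx=3,fy=3))
```

```text
[ 0.57481852 -0.09091424  0.22875708] -0.06586787627649505 36.6 [-0.83 -0.    0.17]
```

View pics/s22.png

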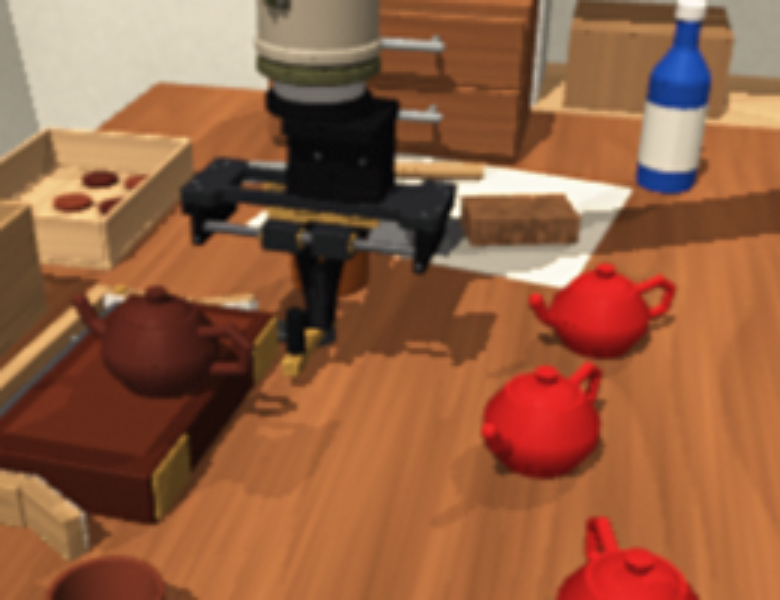

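Request:
carry_out --rows '[{"jaw":0,"delta_pos":[0,0.0015,0],"yaw":0}]'

```text
time: 36.75
ee_pos: [0.5762, -0.0909, 0.2287]
eef_rot: [0.73, 0.683, -0.0, 0.0]
ft_force: [-1.1, 0.5, 0.6]
width: 0.0003
```

Request:
carry_out --rows '[{"jaw":0,"delta_pos":[0,0.0015,0],"yaw":0}]'

```text
time: 36.85
ee_pos: [0.5774, -0.0909, 0.2286]
eef_rot: [0.73, 0.684, -0.0, -0.0]
ft_force: [-6.7, 1.3, 1.5]
width: 0.0005
```

Request:
carry_out --rows '[{"jaw":0,"delta_pos":[0,0.0015,0],"yaw":0}]'

```text
time: 36.95
ee_pos: [0.5783, -0.0909, 0.2284]
eef_rot: [0.73, 0.684, -0.001, -0.001]
ft_force: [-12.6, 1.4, 7.8]
width: 0.0004
```

Request:
carry_out --rows '[{"jaw":0,"delta_pos":[0,0.0015,0],"yaw":0}]'

```text
time: 37.05
ee_pos: [0.579, -0.0909, 0.2282]
eef_rot: [0.73, 0.684, -0.003, -0.002]
ft_force: [-19.2, 1.7, 13.3]
width: 0.0006
```

Request:
carry_out --rows '[{"jaw":0,"delta_pos":[0,-0.006,0],"yaw":0},{"jaw":0,"delta_pos":[0,-0.006,-0.02],"yaw":0},{"jaw":0,"delta_pos":[0,0,-0.045],"yaw":0},{"jaw":0,"delta_pos":[0,0,-0.045],"yaw":0},{"jaw":0,"delta_pos":[-0.045,-0.02,-0.02],"yaw":0},{"jaw":0,"delta_pos":[-0.045,-0.02,0],"yaw":0},{"jaw":0,"delta_pos":[-0.045,-0.02,0],"yaw":0},{"jaw":0,"delta_pos":[-0.045,-0.02,0],"yaw":0},{"jaw":0,"delta_pos":[-0.045,0,0],"yaw":0},{"jaw":0,"delta_pos":[0,0,0],"yaw":0}]'

```text
time: 38.05
ee_pos: [0.4729, -0.3141, 0.3574]
eef_rot: [0.733, 0.68, -0.001, 0.001]
ft_force: [0.2, 0.9, -0.7]
width: 0.0008
```

Run:
```python
from h import *
p,a,s,M=pose(); print(p,a,s["time"],np.round(s["ft_force"],2))
c=cams.camera("top")
overlay(c,(.673,-.001,-.06),(.687,.001,-.062),"pics/ov23.png",stop=.079,o=(190,95))
z=lambda u,v:(190+u/6-0.4,95+v/6-0.4)
c=cams.camera("side"); cv2.imwrite("pics/s23.png",cv2.resize(c["img"][60:260,130:390],None,fx=3,fy=3))
```

```text
[ 0.47287188 -0.31407295  0.35738243] -0.07550066093019493 38.05 [ 0.17  0.91 -0.69]
```

View pics/ov23.png

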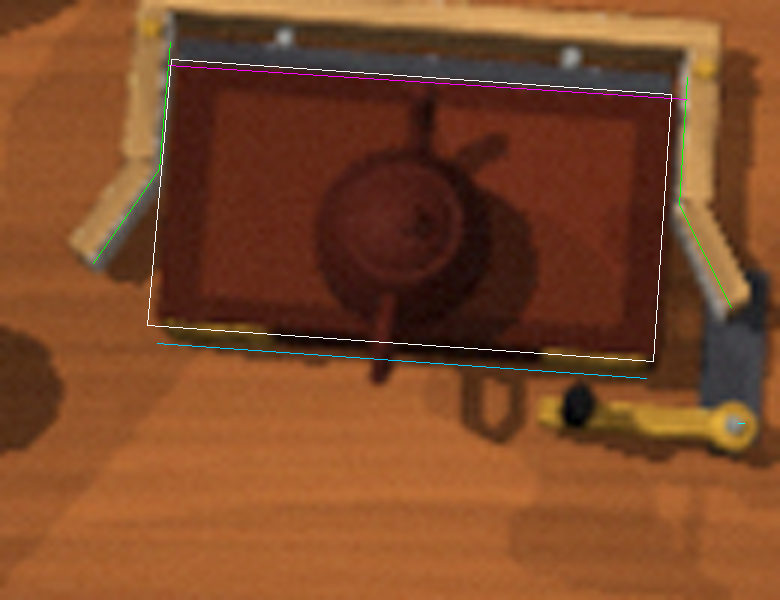

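View pics/s23.png

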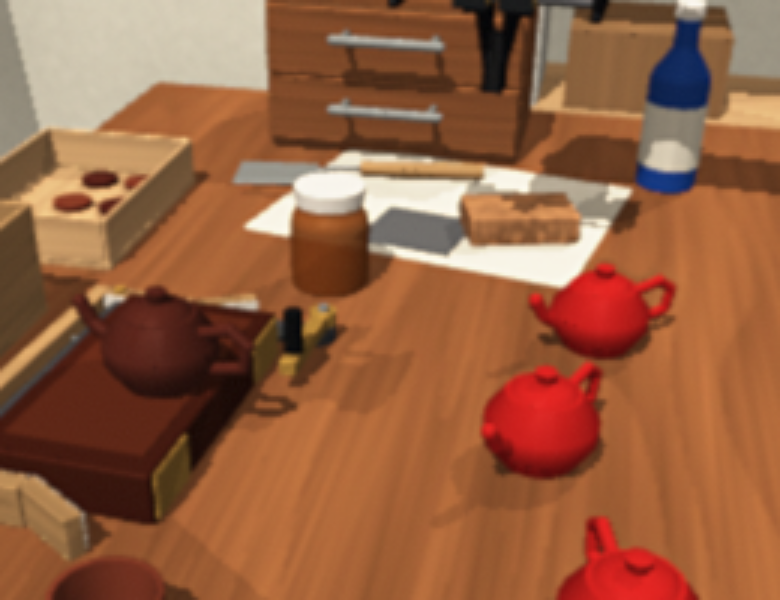

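Run:
```python
from bench import r,job
print(r.read_state()["time"]); print(job.close_job())
```

```text
38.15
the job is handed in; nothing more can be done
None
```

I crept the stand home against the stop, swung the keeper bar to its end stop and handed the job in at 38.15 s. The hand-in reported no verdict.

- **Stand:** I pushed the two brass corner plates in turn, mostly 10–20 mm at a time and then in 0.5–1 mm steps near the stop. The push force climbed at the right corner, then at the left, and again when I rechecked the right. The highest force I read on the stand was about 13 N. Readings come only at the end of each move, so a brief higher peak could have been missed.
- **Squareness:** In the last top picture the stand's outline lies along the stop, and I estimate it within about 0.01 rad of the berth. I never saw it more than about 0.08 rad out of line on the way.
- **Keeper:** I pushed it round by its peg to a hard stop, where the force rose from 1 N to 19 N along the push. In the last picture the bar lies along the berth's y to about 0.02 rad, with a visible gap to the stand.
- **Left alone:** The teapot stands upright on the stand. The cup, the jar and the red teapots look unmoved in the last pictures, though I did not measure them again.

**A check that disagreed:** my picture estimate of the bar's total swing is about 2.08 rad, against the stated 2.2 rad. I went by the hard stop and the bar lying along the berth's y, and took the difference as error in my reading of its starting angle.

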